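# Check a batch of idler rollers on the test block

### The arm

A 6-joint arm with a two-finger parallel gripper is mounted at the origin on the work surface. World frame = base frame: x ahead of the robot, y to its left, z up, the work surface at z = 0. Lengths are in m, angles in degrees, forces in N, time in s.
With the tool pointing down it reaches from about 0.375 to 0.9 m from the base axis. Payload 3.1 kg.
Tool frame: the origin (TCP) lies at the very end of the fingers, on their centre line; the grasp point (between the pads) lies 19 mm behind it; z points along the fingers, y is the line along which they close (so a half turn about z gives the same grasp; the last joint's range is limited). The gripper opens to 87 mm and grips with 3 to 60 N. Pads are 19 mm wide; open, the fingers measure 117 mm over their backs; the gripper's body (75 mm by 190 mm) begins 51 mm behind the grasp point.
Start: joints at [58.929, 30.224, 82.088, -0, 67.689, -10.227], TCP at [0.222, 0.584, 0.223] pointing down, gripper open.
Joint ranges: [-176.69, 176.69], [-43.24, 126.21], [12.49, 139.97], [-82, 262], [0, 151.66], [-163.58, 163.58]. Speed limits (degrees/s): [159.86, 159.86, 180, 180, 180, 180].

### API

Orientations are given as a 3x3 rotation matrix whose columns are the frame's x, y, z axes.
In Python, from rig import readout, viewer, ticket gives the robot as it stands.
- The arm moves only by the tool send_rows, never from a script. Its argument "moves" is a list of rows, each a list of 6 numbers: the shift along the tool's x, y, z in units of 250 mm (1.0 is 250 mm), then the turn, a rotation vector about the tool's x, y, z in units of 90 degrees (1.0 is 90 degrees). A call has 1 to 12 rows; each row is the pose to reach, as a shift and turn from the pose commanded when the call began, along the tool's axes at that moment; what a row does not reach only later rows make up. A row lasts 1/10 s, in which the tool goes at most 50 mm and 8.59 degrees, less where a joint would pass 70% of its speed; a pose out of reach is approached as far as the arm can. A call with a number of a shift or a turn outside -1 to 1 is refused whole. A call with a gripper value outside its range is refused whole. "grip" is the opening, from 0 (shut) to 1 (fully open), set as the call begins (left out, the last holds). The fingers move at their own pace and stop on an object; the grip force is fixed at half the most. Time passes only in rows, so rows that repeat a pose let the fingers close. It gives the time, the measured TCP pose, the force, the opening and the grip force at its end, in the units of the state.
- readout.read_state(): the state, without advancing time (a new reading comes with each control period).
- viewer.capture(name): name is "scene" or "top" or "wrist"; returns (picture, depth): 420x560x3 uint8, red, green, blue; 420x560 float32, m along the optical axis (not along the pixel's ray), 0 where there is no reading.
- viewer.camera_info(name): a dict with "fx", "fy", "cx", "cy" (pixels), "R" (3x3) and "t" (3): a world point X has camera coordinates R X + t; the wrist camera has in their place "tool_from_camera" (4x4, takes a point from camera to tool coordinates, whose origin is the TCP and whose axes are the flange's). Camera axes: x right, y down, z forward; pixel columns grow to the right and rows downward; lengths in m; the calibration is good to about 2 mm. The wrist camera is an equidistant fisheye: a pixel r from the principal point sees the ray r / f radians off the axis. A picture is of the moment at which its call begins: read the wrist's pose just before it. camera_info takes no time and is no camera call.
- ticket.hand_in(): hands the job in; it is judged then, once.
The state is a dict: "time_s": time; "joint_positions": joint angles; "qvel": joint speeds; "tau": joint torques, N m; "position": TCP position; "tcp_rot": TCP orientation; "force": force on the tool from outside, world axes, zero at the start; "moment": the same for the moment, N m; "opening": opening from 0.0 (shut) to 1.0 (fully open); "grasp_force": force on a finger pad.
Only numpy, scipy, OpenCV 4.12 (cv2) and the standard library are available. Lean on these libraries where they do the work, as an engineer would, in place of code of your own. Each camera call takes 0.05 s, during which the arm holds its last target. There are 200 camera calls.

### The job

Stand every small black roller that is on the cardboard sheet upright in a nest of the green test block, one roller to a nest, then press the console's keys fully down and let them up again one at a time in the order blue, yellow, green, red and then blue once more, keeping the green one held down for two seconds; all the rollers must be standing in their nests during the whole key sequence, so if one gets knocked out, put it back, repeat the key press it interrupted and go on. Then move all the rollers to the grey tray and leave them standing upright in it. Never press the black key, and leave the other things on the bench where they are.

Things in the scene. Friction and masses are not known exactly. Their poses are not given: they have to be found in the camera images.
- roller_1: a small idler roller: black rubber cylinder with bright aluminium top disc and a steel foot band (lowest 12 mm), 44 mm diameter all over, 46 mm tall, 150 g, standing upright on the cardboard sheet at the start; origin at the centre of its underside, z along its axis. It may be absent
- roller_2: a small idler roller: black rubber cylinder with bright aluminium top disc and a steel foot band (lowest 12 mm), 44 mm diameter all over, 46 mm tall, 150 g, standing upright on the cardboard sheet at the start; origin at the centre of its underside, z along its axis. It may be absent
- roller_3: a small idler roller: black rubber cylinder with bright aluminium top disc and a steel foot band (lowest 12 mm), 44 mm diameter all over, 46 mm tall, 150 g, standing upright on the cardboard sheet at the start; origin at the centre of its underside, z along its axis. It may be absent
- roller_4: a small idler roller: black rubber cylinder with bright aluminium top disc and a steel foot band (lowest 12 mm), 44 mm diameter all over, 46 mm tall, 150 g, standing upright on the cardboard sheet at the start; origin at the centre of its underside, z along its axis. It may be absent
- block_hole0 (a point): centre of the mouth of nest 1 in the top face of the green test block (fixed, 72 mm x 290 mm x 30 mm tall, long along this point's y): a round pocket 51 mm in diameter with a 3 mm chamfer, 14 mm deep, floor 16 mm above the bench; nests are 72 mm apart along y
- block_hole1 (a point): centre of the mouth of nest 2 in the top face of the green test block (fixed, 72 mm x 290 mm x 30 mm tall, long along this point's y): a round pocket 51 mm in diameter with a 3 mm chamfer, 14 mm deep, floor 16 mm above the bench; nests are 72 mm apart along y
- block_hole2 (a point): centre of the mouth of nest 3 in the top face of the green test block (fixed, 72 mm x 290 mm x 30 mm tall, long along this point's y): a round pocket 51 mm in diameter with a 3 mm chamfer, 14 mm deep, floor 16 mm above the bench; nests are 72 mm apart along y
- block_hole3 (a point): centre of the mouth of nest 4 in the top face of the green test block (fixed, 72 mm x 290 mm x 30 mm tall, long along this point's y): a round pocket 51 mm in diameter with a 3 mm chamfer, 14 mm deep, floor 16 mm above the bench; nests are 72 mm apart along y
- key_blue (a joint): the blue spring key: 0 up, 0.006 m fully down; it springs back; fully down takes 5 N
- key_blue_top (a point): centre of the blue key's top face: a disc of 28 mm diameter, 22 mm above the console's top when up, 16 mm when down, in a grey round housing 44 mm across and 12 mm tall. Console: fixed white box with a yellow band, 225 (x) x 155 (y) x 45 mm tall; its five keys stand 66 mm apart in two columns along x; which key is where varies
- key_yellow (a joint): the yellow spring key: 0 up, 0.006 m fully down; it springs back; fully down takes 5 N
- key_yellow_top (a point): centre of the yellow key's top face: a disc of 28 mm diameter, 22 mm above the console's top when up, 16 mm when down, in a grey round housing 44 mm across and 12 mm tall. Console: fixed white box with a yellow band, 225 (x) x 155 (y) x 45 mm tall; its five keys stand 66 mm apart in two columns along x; which key is where varies
- key_green (a joint): the green spring key: 0 up, 0.006 m fully down; it springs back; fully down takes 5 N
- key_green_top (a point): centre of the green key's top face: a disc of 28 mm diameter, 22 mm above the console's top when up, 16 mm when down, in a grey round housing 44 mm across and 12 mm tall. Console: fixed white box with a yellow band, 225 (x) x 155 (y) x 45 mm tall; its five keys stand 66 mm apart in two columns along x; which key is where varies
- key_red (a joint): the red spring key: 0 up, 0.006 m fully down; it springs back; fully down takes 5 N
- key_red_top (a point): centre of the red key's top face: a disc of 28 mm diameter, 22 mm above the console's top when up, 16 mm when down, in a grey round housing 44 mm across and 12 mm tall. Console: fixed white box with a yellow band, 225 (x) x 155 (y) x 45 mm tall; its five keys stand 66 mm apart in two columns along x; which key is where varies
- key_black (a joint): the black spring key: 0 up, 0.006 m fully down; it springs back; fully down takes 5 N
- key_black_top (a point): centre of the black key's top face: a disc of 28 mm diameter, 22 mm above the console's top when up, 16 mm when down, in a grey round housing 44 mm across and 12 mm tall. Console: fixed white box with a yellow band, 225 (x) x 155 (y) x 45 mm tall; its five keys stand 66 mm apart in two columns along x; which key is where varies
- tray: grey open tray, 250 mm (x) x 155 mm (y) outside, walls 5 mm thick and 22 mm tall, floor 5 mm thick, fixed; origin at the centre of its underside
- wrench: a steel wrench lying flat; does not belong to the job, leave it where it is
- screwdriver: a screwdriver lying flat; does not belong to the job, leave it where it is
- big_nut: a steel ring nut, 44 mm across, 16 mm tall, lying flat; does not belong to the job, leave it where it is
- castor: a grey castor wheel, 70 mm across, 28 mm thick, lying flat; does not belong to the job, leave it where it is
- switch_box: a black switch box, 70 x 70 x 60 mm, with yellow face; does not belong to the job, leave it where it is
There are look-alikes about, which are no part of the job. What is shaped like the roller_3 but purple is not meant.

How it is judged (in metres and radians):
On the way, in this order (a step that is already met when the one before it is completed fails the run):
1. every roller that is there stands in a nest of the block ((horizontal distance between roller_1 and block_hole0 below 0.006 m or horizontal distance between roller_1 and block_hole1 below 0.006 m or horizontal distance between roller_1 and block_hole2 below 0.006 m or horizontal distance between roller_1 and block_hole3 below 0.006 m) and height (world z) of each of roller_1, roller_2, roller_3, roller_4 below 0.022 m and angle between each of roller_1, roller_2, roller_3, roller_4's own z axis and vertical below 0.1 rad and (horizontal distance between roller_2 and block_hole0 below 0.006 m or horizontal distance between roller_2 and block_hole1 below 0.006 m or horizontal distance between roller_2 and block_hole2 below 0.006 m or horizontal distance between roller_2 and block_hole3 below 0.006 m) and (horizontal distance between roller_3 and block_hole0 below 0.006 m or horizontal distance between roller_3 and block_hole1 below 0.006 m or horizontal distance between roller_3 and block_hole2 below 0.006 m or horizontal distance between roller_3 and block_hole3 below 0.006 m) and (horizontal distance between roller_4 and block_hole0 below 0.006 m or horizontal distance between roller_4 and block_hole1 below 0.006 m or horizontal distance between roller_4 and block_hole2 below 0.006 m or horizontal distance between roller_4 and block_hole3 below 0.006 m)), for 0.3 s.
2. the blue key is pressed fully down, with every roller standing in a nest (all of step 1 and value of joint key_blue above 0.0042 m), for 0.1 s.
3. then the yellow key is pressed fully down, with every roller standing in a nest (all of step 1 and value of joint key_yellow above 0.0042 m), for 0.1 s.
4. then the green key is held fully down for 1.5 s or more, with every roller standing in a nest (all of step 1 and value of joint key_green above 0.0042 m), for 1.5 s.
5. then the red key is pressed fully down, with every roller standing in a nest (all of step 1 and value of joint key_red above 0.0042 m), for 0.1 s.
6. then the blue key is pressed fully down once more, with every roller standing in a nest (all of step 2), for 0.1 s.
At the end, for the whole second after the job is handed in: Every roller that is there stands upright (within 0.1 rad) on the floor of the grey tray (its underside's centre within 105 mm along and 58 mm across of the tray's centre), and all keys are up (x of roller_1 in the frame of tray between -0.105 and 0.105 m and y of roller_1 in the frame of tray between -0.058 and 0.058 m and z of each of roller_1, roller_2, roller_3, roller_4 in the frame of tray below 0.012 m and angle between each of roller_1, roller_2, roller_3, roller_4's own z axis and vertical below 0.1 rad and x of roller_2 in the frame of tray between -0.105 and 0.105 m and y of roller_2 in the frame of tray between -0.058 and 0.058 m and x of roller_3 in the frame of tray between -0.105 and 0.105 m and y of roller_3 in the frame of tray between -0.058 and 0.058 m and x of roller_4 in the frame of tray between -0.105 and 0.105 m and y of roller_4 in the frame of tray between -0.058 and 0.058 m and value of joint each of key_blue, key_yellow, key_green, key_red below 0.002 m); the robot touches nothing.
It fails at once if the black key is pressed (more than 3 mm) (value of joint key_black above 0.003 m).
It fails at once if two keys are down (more than 3 mm) at the same time (value of joint each of key_blue, key_yellow above 0.003 m or value of joint each of key_blue, key_green above 0.003 m or value of joint each of key_blue, key_red above 0.003 m or value of joint each of key_yellow, key_green above 0.003 m or value of joint each of key_yellow, key_red above 0.003 m or value of joint each of key_green, key_red above 0.003 m).
It fails at once if a bystander is moved more than 40 mm (distance of any of wrench, screwdriver, big_nut, castor, switch_box from where it was at the start of the episode above 0.04 m).
Of roller_1, roller_2, roller_3, roller_4 only 2 to 4 are there at a start; the rules pass over those that are not, and their reading is None.
At some moment in a run one of roller_1, roller_2, roller_3, roller_4 may be knocked a few centimetres aside while the robot is not near it.
It also fails if it takes over 210 s, if anything falls off the work surface, if the arm or the gripper's body presses on something with over 40 N, if the wrist force passes 120 N, or if a joint passes its speed limit or range.

## Working session

There is one attempt and no reset: what is moved stays moved. The work goes in short steps, Python scripts to look and compute and a tool call to move; the robot and the scene stay as the last step left them, time stands still between calls to the robot, and variables do not carry over. Pictures are saved under pics/ and viewed, at most 14 in all, crops included, and the job is handed in when it is done.

Besides the shell and the picture viewer there is one more tool, called after ">>>" as name(argument=value, ...), one argument or row to a line, values as JSON. send_rows: Moves the arm, as the interface text tells. Shifts and turns lie within -1 to 1; 1 stands for 250 mm of shift or 90 degrees of turn. Its arguments: {"type":"object","properties":{"moves":{"type":"array"},"grip":{"type":"number"}},"required":["moves"]}

```bash
ls; mkdir -p pics; python3 - <<'E'
from rig import readout, viewer
import cv2,numpy as np
print(readout.read_state())
for n in("scene","top"):
    p,d=viewer.capture(n); cv2.imwrite(f"pics/{n}0.png",p[:,:,::-1]); np.savez(f"pics/{n}0.npz",p=p,d=d)
    print(n,viewer.camera_info(n))
print(viewer.camera_info("wrist"))
E
```

```text
pics
{'time_s': 0.0, 'joint_positions': array([ 5.89293918e+01,  3.02780203e+01,  8.21551540e+01, -2.21874271e-03,
        6.76898059e+01, -1.02269925e+01]), 'qvel': array([-0.11263835,  0.01965386,  0.10704015,  0.01277363, -0.00654043,
       -0.02683057]), 'tau': array([ 6.38904676e-04, -4.40025795e+01, -1.76600486e+01,  6.33775955e-02,
        5.82684169e-02, -1.67870544e-04]), 'position': array([0.22198575, 0.58347304, 0.22158862]), 'tcp_rot': array([[-9.34560142e-01,  3.55803570e-01, -1.07706161e-03],
       [ 3.55805032e-01,  9.34558361e-01, -1.85695474e-03],
       [ 3.45865809e-04, -2.11865983e-03, -9.99997696e-01]]), 'force': array([-0.75494804,  0.21528827, -1.09835184]), 'moment': array([ 0.02663482,  0.05597051, -0.05566751]), 'grasp_force': 0.0, 'opening': 0.9971741669010655}
scene {'fx': 508.87767187843616, 'fy': 508.87767187843616, 'cx': 280.1973547230568, 'cy': 208.90650216260917, 'R': array([[-0.27562037,  0.96102819,  0.02140641],
       [ 0.53508767,  0.17188554, -0.82712548],
       [-0.79857035, -0.21651832, -0.56160949]]), 't': array([ 0.15453378, -0.23665786,  1.79296098])}
top {'fx': 419.66356118505547, 'fy': 419.66356118505547, 'cx': 278.1606159261527, 'cy': 217.77010428257444, 'R': array([[-0.00481814, -0.99998039, -0.00400061],
       [-0.988283  ,  0.00537203, -0.15253805],
       [ 0.15255655,  0.00321879, -0.9882895 ]]), 't': array([0.01936022, 0.55312257, 0.94397033])}
{'fx': 325.19226210127806, 'fy': 325.19226210127806, 'cx': 279.87427974756594, 'cy': 205.8481268650036, 'tool_from_camera': array([[ 1.18264798e-03, -9.68608132e-01, -2.48589797e-01,
         6.69873259e-02],
       [ 9.99998539e-01,  1.45233508e-03, -9.01474336e-04,
         3.29970570e-04],
       [ 1.23421106e-03, -2.48588368e-01,  9.68608435e-01,
        -1.63559125e-01],
       [ 0.00000000e+00,  0.00000000e+00,  0.00000000e+00,
         1.00000000e+00]])}
```

View pics/top0.png

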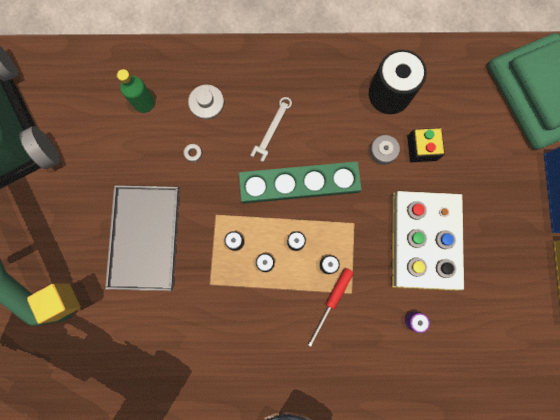

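View pics/scene0.png

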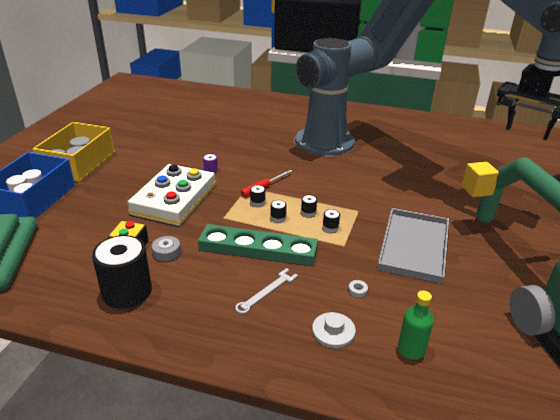

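The top view shows four rollers on the cardboard at about (234,240), (265,262), (297,241) and (330,264). The nests are at (256,187) to (344,178) and the tray is at (143,238). The keys are red (418,210), green (418,238), yellow (419,267), blue (447,239) and black (447,268). The screwdriver handle lies next to the fourth roller. The scene view shows the same layout.

```bash
cat > h.py <<'E'
import cv2,numpy as np
from rig import readout,viewer
def ray(name,uv,z):
    c=viewer.camera_info(name);u=np.atleast_2d(np.array(uv,float))
    d=np.c_[(u[:,0]-c["cx"])/c["fx"],(u[:,1]-c["cy"])/c["fy"],np.ones(len(u))]@c["R"]
    o=-c["R"].T@c["t"]; return o+d*((z-o[2])/d[:,2])[:,None]
def proj(name,X):
    c=viewer.camera_info(name);q=np.atleast_2d(X)@c["R"].T+c["t"]
    return np.c_[c["fx"]*q[:,0]/q[:,2]+c["cx"],c["fy"]*q[:,1]/q[:,2]+c["cy"]]
def blobs(mask,lo,hi):
    "filled outer contours -> (centre of ellipse, box, area)"
    cs,_=cv2.findContours(mask.astype(np.uint8),cv2.RETR_EXTERNAL,cv2.CHAIN_APPROX_NONE)
    out=[]
    for k in cs:
        a=cv2.contourArea(k)
        if lo<a<hi and len(k)>5: 
            m=cv2.moments(k); out.append(((m['m10']/m['m00'],m['m01']/m['m00']),cv2.boundingRect(k),a))
    return out
E
python3 - <<'E'
from h import *
z=np.load("pics/top0.npz");p=z["p"];d=z["d"];hsv=cv2.cvtColor(p,cv2.COLOR_RGB2HSV)
H,S,V=hsv[...,0],hsv[...,1],hsv[...,2]
w=(S<50)&(V>150)
w[:, :200]=0; w[:,390:]=0
for c,b,a in blobs(w,40,600):
    print("white",np.round(c,1),b,a,"z49",ray("top",c,.049)[0][:2].round(4),"z30",ray("top",c,.03)[0][:2].round(4),"z16",ray("top",c,.016)[0][:2].round(4),"depth",d[int(c[1]),int(c[0])])
g=(H>60)&(H<90)&(S>90); g[:, :230]=0;g[:,375:]=0
for c,b,a in blobs(g,500,9000):print("block",c,b,a,ray("top",c,.03))
print([ray("top",q,.03)[0].round(4) for q in [(240,174),(358,163),(361,191),(243,202)]])
x=slice(390,470);K=np.zeros_like(w);K[190:290,395:465]=1
for n,m in dict(red=((H<8)|(H>172))&(S>150),green=(H>50)&(H<80)&(S>120),yellow=(H>22)&(H<35)&(S>150),blue=(H>100)&(H<125)&(S>150),black=V<50).items():
    for c,b,a in blobs(m&K,30,500): print(n,np.round(c,1),b,a,ray("top",c,.067)[0][:2].round(4))
t=(S<60)&(V>90)&(V<230);t[:,:95]=0;t[:,190:]=0;t[:175]=0;t[300:]=0
for c,b,a in blobs(t,1000,9000):print("tray",np.round(c,1),b,a,ray("top",c,.022)[0][:2].round(4))
r=((H<8)|(H>172))&(S>150);r[:,:300]=0;r[:,370:]=0;r[:250]=0
for c,b,a in blobs(r,30,3000):print("sd",c,b,a,[ray("top",q,.015)[0][:2].round(3) for q in [(350,268),(331,305)]])
# depth-plane heights
c=viewer.camera_info("top");vv,uu=np.mgrid[:420,:560]
P=np.stack([(uu-c["cx"])/c["fx"]*d,(vv-c["cy"])/c["fy"]*d,d],-1)-c["t"];P=P@c["R"];np.save("pics/P.npy",P)
for q in[(234,236),(265,258),(297,237),(330,260),(256,187),(270,185),(143,238),(250,262),(280,230),(418,210)]:print(q,P[q[1],q[0]].round(4))
E
```

```text
white [318.6 327.7] (308, 308, 23, 39) 58.0 z49 [ 0.3021 -0.073 ] z30 [ 0.3002 -0.0747] z16 [ 0.2987 -0.0759] depth 0.9746415
white [330.  264.1] (322, 257, 17, 16) 180.0 z49 [ 0.4439 -0.102 ] z30 [ 0.4447 -0.1043] z16 [ 0.4453 -0.1059] depth 0.97046185
white [264.5 262.1] (257, 255, 16, 16) 177.0 z49 [0.4494 0.0485] z30 [0.4503 0.0492] z16 [0.451  0.0497] depth 0.9646132
white [296.2 240. ] (289, 233, 16, 16) 174.5 z49 [ 0.4999 -0.0251] z30 [ 0.5018 -0.0258] z16 [ 0.5033 -0.0264] depth 0.9771232
white [233.  239.9] (226, 233, 15, 15) 168.0 z49 [0.501  0.1213] z30 [0.5029 0.1235] z16 [0.5043 0.125 ] depth 0.9781364
white [255.3 186.2] (246, 177, 20, 20) 284.5 z49 [0.628  0.0702] z30 [0.6324 0.0714] z16 [0.6357 0.0722] depth 1.025747
white [284.6 183.5] (275, 174, 20, 20) 287.5 z49 [0.6341 0.001 ] z30 [0.6386 0.0007] z16 [6.42e-01 6.00e-04] depth 1.0261737
white [313.6 180.8] (304, 171, 20, 20) 282.5 z49 [ 0.6403 -0.0679] z30 [ 0.645  -0.0695] z16 [ 0.6484 -0.0707] depth 1.0287331
white [343. 178.] (333, 169, 21, 19) 279.5 z49 [ 0.6466 -0.1375] z30 [ 0.6514 -0.1405] z16 [ 0.6549 -0.14
[... 779 characters left out ...]
2] (412, 204, 12, 11) 88.0 [ 0.5676 -0.3041]
green [418.  237.8] (413, 233, 11, 11) 80.0 [ 0.5017 -0.3011]
blue [446.7 239. ] (441, 234, 12, 11) 87.5 [ 0.4987 -0.3658]
tray [141.7 237.9] (105, 185, 73, 106) 6598.5 [0.5094 0.3424]
sd (339.24231678486996, 288.3286052009456) (326, 268, 28, 42) 423.0 [array([ 0.436, -0.153]), array([ 0.35 , -0.106])]
(234, 236) [0.5103 0.1195 0.0464]
(265, 258) [0.4588 0.0473 0.0479]
(297, 237) [ 0.5073 -0.0271  0.0447]
(330, 260) [ 0.4535 -0.1024  0.0467]
(256, 187) [0.6342 0.0705 0.0135]
(270, 185) [0.635  0.0358 0.0306]
(143, 238) [0.5113 0.3454 0.0033]
(250, 262) [0.452  0.0851 0.0014]
(280, 230) [ 0.5298  0.0123 -0.0018]
(418, 210) [ 0.5656 -0.3044  0.0675]
```

```bash
python3 -c "
import cv2
p=cv2.imread('pics/top0.png');cv2.imwrite('pics/c1.png',cv2.resize(p[150:320,200:380],None,fx=4.4,fy=3.5*1,interpolation=cv2.INTER_CUBIC)[:600,:800])"
```

```text
(no output)
```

View pics/c1.png

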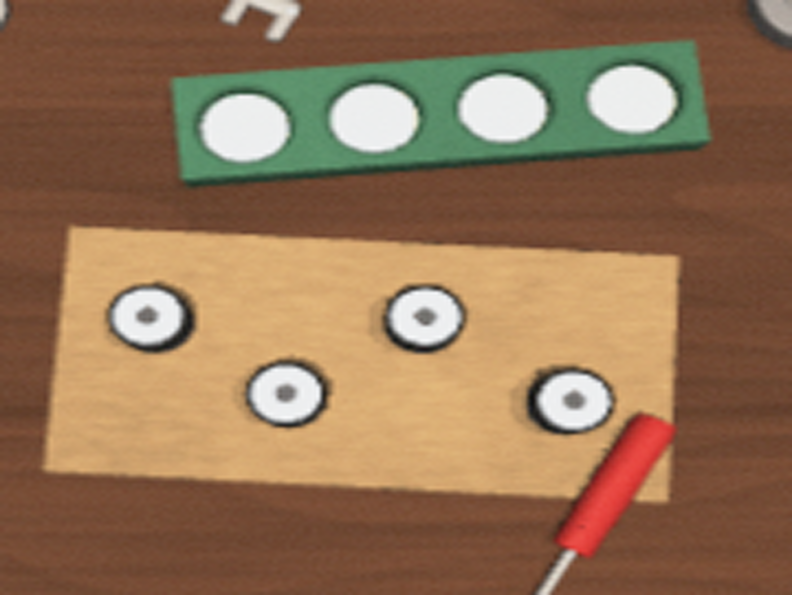

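The crop confirms the four rollers standing, and that the screwdriver handle is about 25 mm from roller D, at lower right. Next I check the yellow cube of the green fixture, which is near the start, and then the yellow and black keys.

```bash
cat >> h.py <<'E'
def rows(*T):
    "targets (x,y,z,yaw of tool x) -> numbers of the rows, from the measured pose"
    s=readout.read_state();R=s["tcp_rot"];y0=np.degrees(np.arctan2(R[1,0],R[0,0]))
    Rn=np.array([[np.cos(np.radians(y0)),np.sin(np.radians(y0)),0],[np.sin(np.radians(y0)),-np.cos(np.radians(y0)),0],[0,0,-1]])
    print("now",s["position"].round(4),round(y0,2),"t",round(s["time_s"],1),"F",s["force"].round(1),"op",round(s["opening"],3))
    for x,y,z,a in T:
        print((x,y,z,a),((Rn.T@(np.array([x,y,z])-s["position"]))/.25).round(4),round(-((a-y0+180)%360-180)/90,4))
E
python3 - <<'E'
from h import *
P=np.load("pics/P.npy");p=np.load("pics/top0.npz")["p"]
for q in[(50,303),(30,305),(15,290),(70,300),(134,95),(40,150)]:print(q,P[q[1],q[0]].round(3),p[q[1],q[0]])
hsv=cv2.cvtColor(p,cv2.COLOR_RGB2HSV);print(hsv[267,418],hsv[268,447])
for n,m in dict(y=(hsv[...,0]>18)&(hsv[...,0]<40)&(hsv[...,1]>110),k=hsv[...,2]<60).items():
    m[:258]=0;m[280:]=0;m[:,405:461]*=1;m[:,:405]=0;m[:,461:]=0
    for c,b,a in blobs(m,20,400):print(n,np.round(c,1),b,a,ray("top",c,.067)[0][:2].round(4))
rows((.222,.584,.33,95),(.54,-.02,.33,95))
E
```

```text
(50, 303) [0.365 0.468 0.174] [235 218  89]
(30, 305) [0.361 0.507 0.174] [213 184  80]
(15, 290) [0.391 0.525 0.197] [56 86 64]
(70, 300) [0.369 0.445 0.14 ] [98 79 36]
(134, 95) [0.837 0.352 0.094] [ 58 127  71]
(40, 150) [0.706 0.563 0.091] [151 145 139]
[ 29 137 236] [15  9 60]Traceback (most recent call last):
  File "<stdin>", line 6, in <module>
numpy._core._exceptions._UFuncOutputCastingError: Cannot cast ufunc 'multiply' output from dtype('int64') to dtype('bool') with casting rule 'same_kind'
```

```bash
python3 - <<'E'
from h import *
p=np.load("pics/top0.npz")["p"]
hsv=cv2.cvtColor(p,cv2.COLOR_RGB2HSV)
for n,m in dict(y=(hsv[...,0]>18)&(hsv[...,0]<40)&(hsv[...,1]>110),k=hsv[...,2]<70).items():
    m[:258]=0;m[280:]=0;m[:,:405]=0;m[:,461:]=0
    for c,b,a in blobs(m,20,400):print(n,np.round(c,1),b,a,ray("top",c,.067)[0][:2].round(4))
rows((.222,.584,.33,95),(.54,-.02,.33,95))
E
```

```text
y [418.1 266.6] (412, 261, 13, 12) 104.0 [ 0.4367 -0.2976]
k [446.8 268. ] (441, 263, 13, 11) 97.0 [ 0.4332 -0.3617]
now [0.222  0.5836 0.2217] 159.16 t 0.1 F [-0.1 -0.1 -0.7] op 0.999
(0.222, 0.584, 0.33, 95) [ 0.0007  0.0017 -0.4333] 0.7128
(0.54, -0.02, 0.33, 95) [-2.0477 -1.8036 -0.4333] 0.7128
```

>>> send_rows(
  moves=[
    [0,0,-0.2,0,0,0],
    [0,0,-0.43,0,0,0.08],
    [-0.2,-0.18,-0.43,0,0,0.16],
    [-0.4,-0.36,-0.43,0,0,0.25],
    [-0.6,-0.54,-0.43,0,0,0.33],
    [-0.8,-0.72,-0.43,0,0,0.42],
    [-1,-0.9,-0.43,0,0,0.5],
    [-1,-0.9,-0.43,0,0,0.58],
    [-1,-0.9,-0.43,0,0,0.66],
    [-1,-0.9,-0.43,0,0,0.713],
    [-1,-0.9,-0.43,0,0,0.713],
    [-1,-0.9,-0.43,0,0,0.713],
  ],
)

```text
time_s: 1.3
position: [0.3756, 0.2849, 0.3298]
tcp_rot: [[-0.089, 0.996, -0.001], [0.996, 0.089, -0.0], [-0.0, -0.001, -1.0]]
force: [-0.1, -0.5, 1.1]
opening: 0.999
grasp_force: 0.0
```

```bash
python3 -c "
from h import *
rows((.54,-.02,.33,95))"
```

```text
now [0.3756 0.2849 0.3298] 95.09 t 1.3 F [-0.1 -0.5  1.1] op 0.999
(0.54, -0.02, 0.33, 95) [-1.2732e+00  5.4660e-01 -8.0000e-04] 0.001
```

>>> send_rows(
  moves=[
    [-0.2,0.1,0,0,0,0],
    [-0.4,0.2,0,0,0,0],
    [-0.6,0.3,0,0,0,0],
    [-0.8,0.4,0,0,0,0],
    [-1,0.55,0,0,0,0],
    [-1,0.55,0,0,0,0],
    [-1,0.55,0,0,0,0],
    [-1,0.55,0,0,0,0],
  ],
)

```text
time_s: 2.1
position: [0.5344, 0.0483, 0.3294]
tcp_rot: [[-0.088, 0.996, -0.002], [0.996, 0.088, 0.001], [0.001, -0.002, -1.0]]
force: [-0.6, -0.1, 0.2]
opening: 0.999
grasp_force: 0.0
```

```bash
cat >> h.py <<'E'
def wray(uv,z,s):
    c=viewer.camera_info("wrist");u=np.atleast_2d(np.array(uv,float));T=c["tool_from_camera"]
    a=np.c_[(u[:,0]-c["cx"])/c["fx"],(u[:,1]-c["cy"])/c["fy"]];r=np.linalg.norm(a,axis=1)
    k=np.sin(r)/np.maximum(r,1e-9);d=np.c_[a*k[:,None],np.cos(r)]@T[:3,:3].T@s["tcp_rot"].T
    o=s["position"]+s["tcp_rot"]@T[:3,3];return o+d*((z-o[2])/d[:,2])[:,None]
def wrist(name):
    s=readout.read_state();p,d=viewer.capture("wrist");cv2.imwrite(f"pics/{name}.png",p[:,:,::-1]);return s,p,d
E
python3 - <<'E'
from h import *
s,p,d=wrist("w1");print(s["position"].round(4))
hsv=cv2.cvtColor(p,cv2.COLOR_RGB2HSV);w=(hsv[...,1]<50)&(hsv[...,2]>140)
for c,b,a in blobs(w,150,4000):print(np.round(c,1),b,a,"z49",wray(c,.047,s)[0][:2].round(4),"z16",wray(c,.016,s)[0][:2].round(4))
E
```

```text
[0.5344 0.0483 0.3294]
[341.4 293.7] (328, 286, 29, 18) 386.0 z49 [ 0.6485 -0.1326] z16 [ 0.6568 -0.1499]
[345.1 248.9] (330, 239, 30, 19) 435.0 z49 [ 0.6419 -0.0558] z16 [ 0.6497 -0.0677]
[251.9 222. ] (239, 210, 27, 25) 481.0 z49 [ 0.5008 -0.0259] z16 [ 0.4988 -0.0357]
[347.7 207.9] (332, 193, 32, 30) 683.5 z49 [0.6362 0.0073] z16 [ 6.436e-01 -2.000e-04]
[429.  193.5] (388, 158, 82, 70) 1040.5 z49 [0.7611 0.0409] z16 [0.7772 0.0357]
[219.7 168.3] (207, 156, 26, 26) 477.5 z49 [0.4502 0.048 ] z16 [0.4447 0.0433]
[349.3 161. ] (334, 145, 32, 33) 762.5 z49 [0.6295 0.0747] z16 [0.6365 0.0718]
[260.6 118.3] (247, 105, 28, 27) 543.5 z49 [0.5018 0.1214] z16 [0.4999 0.1218]
[481.5 102.9] (461, 77, 42, 53) 1642.5 z49 [0.8348 0.1933] z16 [0.856  0.1987]
[413.9  67.8] (401, 55, 26, 27) 504.0 z49 [0.7114 0.2217] z16 [0.7241 0.2291]
[551.8 160.6] (533, 0, 27, 246) 2461.0 z49 [1.0197 0.1294] z16 [1.0538 0.1304]
[289.4  12.7] (194, 0, 171, 37) 3885.0 z49 [0.5274 0.2754] z16 [0.5273 0.2865]
```

View pics/w1.png

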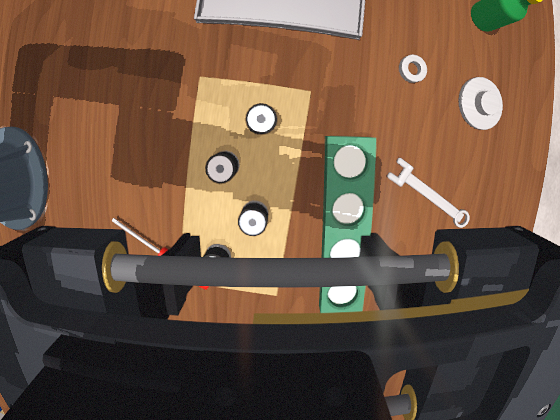

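The wrist view shows rollers A (261,118), B (220,168) and C (252,222), with nests 1 and 2 at (349,161) and (348,208). Their positions agree with the top camera to about 1 mm.

```bash
cat >> h.py <<'E'
A,B,C,D=(.5014,.1213),(.4498,.0483),(.5003,-.0255),(.4439,-.102)
N=[(.6352,.0720),(.6415,.0004),(.6479,-.071),(.6543,-.1426)]
E
python3 -c "
from h import *
rows((*A,.12,95),(*A,.02,95))"
```

```text
now [0.5338 0.049  0.3295] 95.1 t 2.1 F [-1.2  0.3 -0.3] op 1.0
(0.5014, 0.1213, 0.12, 95) [ 0.2996 -0.1035  0.8381] 0.0012
(0.5014, 0.1213, 0.02, 95) [ 0.2996 -0.1035  1.2381] 0.0012
```

>>> send_rows(
  moves=[
    [0.15,-0.05,0.2,0,0,0],
    [0.3,-0.104,0.4,0,0,0],
    [0.3,-0.104,0.6,0,0,0],
    [0.3,-0.104,0.8,0,0,0],
    [0.3,-0.104,0.9,0,0,0],
    [0.3,-0.104,0.9,0,0,0],
    [0.3,-0.104,0.9,0,0,0],
    [0.3,-0.104,0.9,0,0,0],
  ],
)

```text
time_s: 2.95
position: [0.5041, 0.1209, 0.1079]
tcp_rot: [[-0.088, 0.996, 0.006], [0.996, 0.088, 0.0], [-0.0, 0.006, -1.0]]
force: [0.2, -1.0, -0.1]
opening: 0.999
grasp_force: 0.0
```

```bash
python3 -c "
from h import *
rows((*A,.02,95),(*A,.12,95),(*N[0],.12,95),(*N[0],.037,95))"
```

```text
now [0.5041 0.1209 0.1079] 95.06 t 3.0 F [ 0.2 -1.  -0.1] op 0.999
(0.5014, 0.1213, 0.02, 95) [ 0.0027 -0.0107  0.3515] 0.0006
(0.5014, 0.1213, 0.12, 95) [ 0.0027 -0.0107 -0.0485] 0.0006
(0.6352, 0.072, 0.12, 95) [-0.2409  0.5051 -0.0485] 0.0006
(0.6352, 0.072, 0.037, 95) [-0.2409  0.5051  0.2835] 0.0006
```

>>> send_rows(
  moves=[
    [0.003,-0.01,0.15,0,0,0],
    [0.003,-0.01,0.3,0,0,0],
    [0.003,-0.01,0.35,0,0,0],
    [0.003,-0.01,0.35,0,0,0],
    [0.003,-0.01,0.35,0,0,0],
    [0.003,-0.01,0.35,0,0,0],
  ],
)

```text
time_s: 3.55
position: [0.5014, 0.1208, 0.0196]
tcp_rot: [[-0.087, 0.996, 0.004], [0.996, 0.087, 0.0], [-0.0, 0.004, -1.0]]
force: [-0.1, -0.0, 0.9]
opening: 1.001
grasp_force: 0.0
```

```bash
python3 -c "
from h import *
rows((*A,.02,95))"
```

```text
now [0.5014 0.1208 0.0196] 94.98 t 3.5 F [-0.1 -0.   0.9] op 1.001
(0.5014, 0.1213, 0.02, 95) [ 0.0021  0.0003 -0.0016] -0.0002
```

>>> send_rows(
  grip=0,
  moves=[
    [0,0,0,0,0,0],
    [0,0,0,0,0,0],
    [0,0,0,0,0,0],
    [0,0,0,0,0,0],
    [0,0,0,0,0,0],
    [0,0,-0.15,0,0,0],
    [0,0,-0.35,0,0,0],
    [-0.1,0.2,-0.4,0,0,0],
    [-0.2,0.36,-0.4,0,0,0],
    [-0.243,0.516,-0.4,0,0,0],
    [-0.243,0.516,-0.4,0,0,0],
    [-0.243,0.516,-0.4,0,0,0],
  ],
)

```text
time_s: 4.75
position: [0.6334, 0.071, 0.1168]
tcp_rot: [[-0.086, 0.996, -0.001], [0.996, 0.086, 0.0], [0.0, -0.001, -1.0]]
force: [0.1, -0.1, 0.6]
opening: 0.033
grasp_force: 0.0
```

>>> send_rows(
  moves=[
    [0,0,0,0,0,0],
    [0,0,0,0,0,0],
    [0,0,0,0,0,0],
  ],
)

```text
time_s: 5.05
position: [0.6322, 0.072, 0.1174]
tcp_rot: [[-0.088, 0.996, -0.001], [0.996, 0.088, 0.0], [0.0, -0.001, -1.0]]
force: [0.8, -0.2, 0.3]
opening: 0.002
grasp_force: 0.0
```

```bash
python3 -c "
from h import *
rows((*N[0],.037,95))
s,p,d=wrist('w2')"
```

```text
now [0.6322 0.072  0.1174] 95.03 t 5.0 F [ 0.8 -0.2  0.3] op 0.002
(0.6352, 0.072, 0.037, 95) [-0.0011  0.0119  0.3217] 0.0003
```

View pics/w2.png

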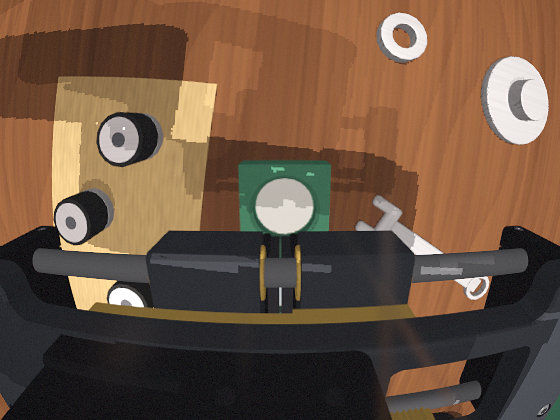

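The gripper is empty. The fingers close slowly (about 1.2 s) and I lifted too early. Roller A still stands at (125,138), so I'll relocate it and wait longer this time.

```bash
python3 - <<'E'
from h import *
p,d=viewer.capture("top");hsv=cv2.cvtColor(p,cv2.COLOR_RGB2HSV);w=(hsv[...,1]<50)&(hsv[...,2]>140);w[:, :200]=0;w[:,375:]=0;w[:160]=0
for c,b,a in blobs(w,80,400):print("top",np.round(c,1),b,a,ray("top",c,.047)[0][:2].round(4))
s=readout.read_state();p=cv2.imread("pics/w2.png");hsv=cv2.cvtColor(p,cv2.COLOR_BGR2HSV);w=(hsv[...,1]<50)&(hsv[...,2]>120)
for c,b,a in blobs(w,150,4000):print(np.round(c,1),b,a,"z47",wray(c,.047,s)[0][:2].round(4),"z16",wray(c,.016,s)[0][:2].round(4))
rows((*A,.12,95),(*A,.02,95))
E
```

```text
top [330.  264.2] (322, 256, 17, 17) 187.0 [ 0.4439 -0.1021]
top [267.  260.9] (261, 255, 12, 15) 84.0 [0.452  0.0427]
top [296.2 240.1] (288, 232, 17, 17) 181.0 [ 0.4999 -0.025 ]
top [284.8 183.6] (275, 174, 20, 20) 281.0 [6.345e-01 3.000e-04]
top [313.8 180.7] (304, 171, 21, 20) 290.5 [ 0.641  -0.0684]
top [343.1 178.1] (333, 169, 21, 19) 286.5 [ 0.647 -0.138]
[124.8 297.5] (109, 288, 35, 19) 445.0 z47 [ 0.5007 -0.0185] z16 [ 0.4839 -0.0393]
[474.5 286.3] (454, 276, 35, 24) 468.5 z47 [0.8215 0.0177] z16 [0.8472 0.0017]
[440.6 270.4] (421, 266, 42, 9) 243.5 z47 [0.7775 0.0336] z16 [0.7974 0.0197]
[ 70.9 222.1] (56, 203, 31, 40) 906.5 z47 [0.4508 0.048 ] z16 [0.4274 0.036 ]
[398.6 228.4] (356, 196, 87, 59) 1261.5 z47 [0.7284 0.069 ] z16 [0.7417 0.0598]
[284.  205.7] (255, 178, 59, 57) 2491.0 z47 [0.6358 0.0795] z16 [0.6369 0.0716]
[118.4 139.4] (99, 117, 40, 46) 1377.0 z47 [0.5027 0.1212] z16 [0.4862 0.1189]
[403.2  35.9] (379, 13, 48, 47) 1648.5 z47 [0.7132 0.2185] z16 [0.7246 0.229 ]
now [0.6328 0.0718 0.1176] 95.02 t 5.2 F [-0.  -1.3 -0.5] op 0.005
(0.5014, 0.1213, 0.12, 95) [ 0.243  -0.5062 -0.0094] 0.0002
(0.5014, 0.1213, 0.02, 95) [ 0.243  -0.5062  0.3906] 0.0002
```

>>> send_rows(
  grip=0.75,
  moves=[
    [0.1,-0.2,0,0,0,0],
    [0.2,-0.36,0,0,0,0],
    [0.244,-0.505,0,0,0,0],
    [0.244,-0.505,0,0,0,0],
    [0.244,-0.505,0,0,0,0],
    [0.244,-0.505,0,0,0,0],
    [0.244,-0.505,0,0,0,0],
    [0.244,-0.505,0.1,0,0,0],
    [0.244,-0.505,0.25,0,0,0],
    [0.244,-0.505,0.39,0,0,0],
    [0.244,-0.505,0.39,0,0,0],
    [0.244,-0.505,0.39,0,0,0],
  ],
)

```text
time_s: 6.35
position: [0.5029, 0.1209, 0.0197]
tcp_rot: [[-0.086, 0.996, -0.001], [0.996, 0.086, -0.0], [0.0, -0.001, -1.0]]
force: [-0.6, 0.2, 0.0]
opening: 0.744
grasp_force: 0.0
```

>>> send_rows(
  grip=0,
  moves=[
    [0,0,0,0,0,0],
    [0,0,0,0,0,0],
    [0,0,0,0,0,0],
    [0,0,0,0,0,0],
    [0,0,0,0,0,0],
    [0,0,0,0,0,0],
    [0,0,0,0,0,0],
    [0,0,0,0,0,0],
  ],
)

```text
time_s: 7.15
position: [0.5027, 0.1213, 0.0212]
tcp_rot: [[-0.087, 0.996, 0.001], [0.996, 0.087, -0.0], [-0.0, 0.001, -1.0]]
force: [-1.8, -0.3, 6.5]
opening: 0.497
grasp_force: 30.0
```

```bash
sed -i 's/^N=.*/N=[(.636,.0720),(.6423,.0004),(.6487,-.071),(.6551,-.1426)]/' h.py; python3 -c "
from h import *
rows((*N[0],.12,95),(*N[0],.037,95))"
```

```text
now [0.5027 0.1213 0.0212] 95.0 t 7.2 F [-1.8 -0.3  6.5] op 0.497
(0.636, 0.072, 0.12, 95) [-0.2428  0.5141 -0.395 ] -0.0
(0.636, 0.072, 0.037, 95) [-0.2428  0.5141 -0.063 ] -0.0
```

>>> send_rows(
  moves=[
    [0,0,-0.2,0,0,0],
    [0,0,-0.39,0,0,0],
    [-0.1,0.2,-0.39,0,0,0],
    [-0.2,0.36,-0.39,0,0,0],
    [-0.243,0.514,-0.39,0,0,0],
    [-0.243,0.514,-0.39,0,0,0],
    [-0.243,0.514,-0.39,0,0,0],
    [-0.243,0.514,-0.3,0,0,0],
    [-0.243,0.514,-0.2,0,0,0],
    [-0.243,0.514,-0.2,0,0,0],
    [-0.243,0.514,-0.2,0,0,0],
  ],
)

```text
time_s: 8.25
position: [0.6338, 0.0725, 0.0697]
tcp_rot: [[-0.088, 0.996, -0.003], [0.996, 0.088, 0.0], [0.001, -0.003, -1.0]]
force: [-0.8, -0.2, -0.5]
opening: 0.5
grasp_force: 30.0
```

```bash
python3 -c "
from h import *
rows((*N[0],.037,95))"
```

```text
now [0.6338 0.0725 0.0697] 95.03 t 8.2 F [-0.8 -0.2 -0.5] op 0.5
(0.636, 0.072, 0.037, 95) [-0.0028  0.0084  0.1308] 0.0003
```

>>> send_rows(
  moves=[
    [-0.003,0.008,0.03,0,0,0],
    [-0.003,0.008,0.06,0,0,0],
    [-0.003,0.008,0.09,0,0,0],
    [-0.003,0.008,0.12,0,0,0],
    [-0.003,0.008,0.13,0,0,0],
    [-0.003,0.008,0.13,0,0,0],
    [-0.003,0.008,0.13,0,0,0],
  ],
)

```text
time_s: 8.95
position: [0.6378, 0.0712, 0.0374]
tcp_rot: [[-0.087, 0.996, 0.0], [0.996, 0.087, -0.0], [-0.0, 0.0, -1.0]]
force: [-0.3, -0.2, -1.1]
opening: 0.498
grasp_force: 30.0
```

```bash
python3 -c "
from h import *
rows((*N[0],.12,95),(*B,.12,95),(*B,.02,95))"
```

```text
now [0.6378 0.0712 0.0374] 94.98 t 8.9 F [-0.3 -0.2 -1.1] op 0.498
(0.636, 0.072, 0.12, 95) [ 0.0036 -0.0067 -0.3304] -0.0002
(0.4498, 0.0483, 0.12, 95) [-0.0261 -0.7569 -0.3304] -0.0002
(0.4498, 0.0483, 0.02, 95) [-0.0261 -0.7569  0.0696] -0.0002
```

>>> send_rows(
  grip=0.75,
  moves=[
    [0,0,0,0,0,0],
    [0,0,0,0,0,0],
    [0,0,0,0,0,0],
    [0,0,0,0,0,0],
    [0,0,-0.1,0,0,0],
    [0,0,-0.25,0,0,0],
    [-0.01,-0.15,-0.33,0,0,0],
    [-0.02,-0.35,-0.33,0,0,0],
    [-0.026,-0.55,-0.33,0,0,0],
    [-0.026,-0.757,-0.33,0,0,0],
    [-0.026,-0.757,-0.25,0,0,0],
    [-0.026,-0.757,-0.2,0,0,0],
  ],
)

```text
time_s: 10.15
position: [0.4476, 0.0485, 0.0877]
tcp_rot: [[-0.086, 0.996, -0.001], [0.996, 0.086, 0.0], [0.0, -0.001, -1.0]]
force: [0.6, 0.5, 0.1]
opening: 0.745
grasp_force: 0.0
```

>>> send_rows(
  moves=[
    [0,0,0,0,0,0],
    [0,0,0,0,0,0],
    [0,0,0,0,0,0],
  ],
)

```text
time_s: 10.45
position: [0.4507, 0.0483, 0.0881]
tcp_rot: [[-0.087, 0.996, 0.002], [0.996, 0.087, -0.0], [-0.0, 0.002, -1.0]]
force: [-0.1, -0.3, -0.8]
opening: 0.746
grasp_force: 0.0
```

```bash
python3 -c "
from h import *
rows((*B,.02,95),(*N[1],.02,95))"
```

```text
now [0.4507 0.0483 0.0881] 94.99 t 10.4 F [-0.1 -0.3 -0.8] op 0.746
(0.4498, 0.0483, 0.02, 95) [ 0.0003 -0.0035  0.2723] -0.0001
(0.6423, 0.0004, 0.02, 95) [-0.2576  0.7469  0.2723] -0.0001
```

>>> send_rows(
  moves=[
    [0,-0.003,0.1,0,0,0],
    [0,-0.003,0.2,0,0,0],
    [0,-0.003,0.27,0,0,0],
    [0,-0.003,0.27,0,0,0],
    [0,-0.003,0.27,0,0,0],
    [0,-0.003,0.27,0,0,0],
  ],
)

```text
time_s: 11.05
position: [0.4499, 0.0482, 0.021]
tcp_rot: [[-0.087, 0.996, 0.002], [0.996, 0.087, -0.0], [-0.0, 0.002, -1.0]]
force: [0.2, -0.3, 0.4]
opening: 0.747
grasp_force: 0.0
```

>>> send_rows(
  grip=0,
  moves=[
    [0,0,0,0,0,0],
    [0,0,0,0,0,0],
    [0,0,0,0,0,0],
    [0,0,0,0,0,0],
    [0,0,0,0,0,0],
    [0,0,0,0,0,0],
    [0,0,0,0,0,0],
    [0,0,0,0,0,0],
  ],
)

```text
time_s: 11.85
position: [0.4493, 0.0483, 0.0204]
tcp_rot: [[-0.087, 0.996, 0.001], [0.996, 0.087, -0.0], [-0.0, 0.001, -1.0]]
force: [-0.8, 0.2, 4.6]
opening: 0.499
grasp_force: 30.0
```

>>> send_rows(
  moves=[
    [0,0,-0.2,0,0,0],
    [0,0,-0.39,0,0,0],
    [-0.06,0.2,-0.39,0,0,0],
    [-0.12,0.38,-0.39,0,0,0],
    [-0.18,0.56,-0.39,0,0,0],
    [-0.258,0.75,-0.39,0,0,0],
    [-0.258,0.75,-0.39,0,0,0],
    [-0.258,0.75,-0.3,0,0,0],
    [-0.258,0.75,-0.2,0,0,0],
    [-0.258,0.75,-0.2,0,0,0],
    [-0.258,0.75,-0.2,0,0,0],
    [-0.258,0.75,-0.2,0,0,0],
  ],
)

```text
time_s: 13.05
position: [0.642, 0.0003, 0.071]
tcp_rot: [[-0.087, 0.996, 0.002], [0.996, 0.087, -0.0], [-0.0, 0.002, -1.0]]
force: [0.7, -0.3, -1.1]
opening: 0.497
grasp_force: 30.0
```

```bash
python3 -c "
from h import *
rows((*N[1],.037,95))"
```

```text
now [6.42e-01 3.00e-04 7.10e-02] 94.99 t 13.1 F [ 0.7 -0.3 -1.1] op 0.497
(0.6423, 0.0004, 0.037, 95) [0.0002 0.0014 0.1361] -0.0001
```

>>> send_rows(
  moves=[
    [0,0,0.04,0,0,0],
    [0,0,0.08,0,0,0],
    [0,0,0.12,0,0,0],
    [0,0,0.135,0,0,0],
    [0,0,0.135,0,0,0],
    [0,0,0.135,0,0,0],
  ],
)

```text
time_s: 13.65
position: [0.6405, 0.0005, 0.0364]
tcp_rot: [[-0.087, 0.996, -0.002], [0.996, 0.087, 0.0], [0.0, -0.002, -1.0]]
force: [-3.3, 0.1, 3.8]
opening: 0.501
grasp_force: 30.0
```

>>> send_rows(
  grip=0.75,
  moves=[
    [0,0,0,0,0,0],
    [0,0,0,0,0,0],
    [0,0,0,0,0,0],
    [0,0,0,0,0,0],
    [0,0,-0.1,0,0,0],
    [0,0,-0.25,0,0,0],
    [-0.02,-0.2,-0.33,0,0,0],
    [-0.04,-0.4,-0.33,0,0,0],
    [-0.054,-0.575,-0.33,0,0,0],
    [-0.054,-0.575,-0.21,0,0,0],
    [-0.054,-0.575,-0.21,0,0,0],
    [-0.054,-0.575,-0.21,0,0,0],
  ],
)

```text
time_s: 14.85
position: [0.5005, -0.0259, 0.0889]
tcp_rot: [[-0.087, 0.996, 0.001], [0.996, 0.087, -0.0], [-0.0, 0.001, -1.0]]
force: [0.4, 0.8, 0.0]
opening: 0.746
grasp_force: 0.0
```

>>> send_rows(
  moves=[
    [0,0,0,0,0,0],
    [0,0,0,0,0,0],
  ],
)

```text
time_s: 15.05
position: [0.5011, -0.0258, 0.0895]
tcp_rot: [[-0.087, 0.996, 0.003], [0.996, 0.087, -0.001], [-0.001, 0.002, -1.0]]
force: [0.1, -0.5, 0.9]
opening: 0.751
grasp_force: 0.0
```

```bash
python3 -c "
from h import *
rows((*C,.02,95),(*N[2],.02,95))"
```

```text
now [ 0.5011 -0.0258  0.0895] 95.02 t 15.1 F [ 0.1 -0.5  0.9] op 0.751
(0.5003, -0.0255, 0.02, 95) [ 0.0014 -0.0031  0.2779] 0.0002
(0.6487, -0.071, 0.02, 95) [-0.2318  0.5723  0.2779] 0.0002
```

>>> send_rows(
  moves=[
    [0,-0.003,0.1,0,0,0],
    [0,-0.003,0.2,0,0,0],
    [0,-0.003,0.275,0,0,0],
    [0,-0.003,0.275,0,0,0],
    [0,-0.003,0.275,0,0,0],
    [0,-0.003,0.275,0,0,0],
  ],
)

```text
time_s: 15.65
position: [0.4997, -0.0258, 0.021]
tcp_rot: [[-0.087, 0.996, 0.002], [0.996, 0.087, -0.001], [-0.001, 0.002, -1.0]]
force: [0.4, -0.5, -0.5]
opening: 0.754
grasp_force: 0.0
```

>>> send_rows(
  grip=0,
  moves=[
    [0,0,0,0,0,0],
    [0,0,0,0,0,0],
    [0,0,0,0,0,0],
    [0,0,0,0,0,0],
    [0,0,0,0,0,0],
    [0,0,0,0,0,0],
    [0,0,0,0,0,0],
    [0,0,0,0,0,0],
  ],
)

```text
time_s: 16.45
position: [0.4992, -0.0258, 0.0205]
tcp_rot: [[-0.087, 0.996, 0.001], [0.996, 0.087, -0.0], [-0.0, 0.001, -1.0]]
force: [0.3, -0.5, 5.9]
opening: 0.499
grasp_force: 30.0
```

>>> send_rows(
  moves=[
    [0,0,-0.2,0,0,0],
    [0,0,-0.39,0,0,0],
    [-0.08,0.2,-0.39,0,0,0],
    [-0.16,0.38,-0.39,0,0,0],
    [-0.233,0.575,-0.39,0,0,0],
    [-0.233,0.575,-0.39,0,0,0],
    [-0.233,0.575,-0.3,0,0,0],
    [-0.233,0.575,-0.2,0,0,0],
    [-0.233,0.575,-0.2,0,0,0],
    [-0.233,0.575,-0.2,0,0,0],
    [-0.233,0.575,-0.2,0,0,0],
  ],
)

```text
time_s: 17.55
position: [0.6474, -0.0713, 0.071]
tcp_rot: [[-0.087, 0.996, 0.001], [0.996, 0.087, -0.0], [-0.0, 0.001, -1.0]]
force: [-0.6, 0.4, -0.9]
opening: 0.497
grasp_force: 30.0
```

```bash
python3 -c "
from h import *
rows((*N[2],.037,95),(*D,.037,60),(*D,.02,60))"
```

```text
now [ 0.6474 -0.0713  0.071 ] 94.99 t 17.6 F [-0.6  0.4 -0.9] op 0.497
(0.6487, -0.071, 0.037, 95) [0.0007 0.0054 0.1358] -0.0001
(0.4439, -0.102, 0.037, 60) [-0.0516 -0.8215  0.1358] 0.3888
(0.4439, -0.102, 0.02, 60) [-0.0516 -0.8215  0.2038] 0.3888
```

>>> send_rows(
  moves=[
    [0,0.004,0.04,0,0,0],
    [0,0.004,0.08,0,0,0],
    [0,0.004,0.12,0,0,0],
    [0,0.004,0.135,0,0,0],
    [0,0.004,0.135,0,0,0],
    [0,0.004,0.135,0,0,0],
  ],
)

```text
time_s: 18.15
position: [0.6471, -0.0709, 0.0365]
tcp_rot: [[-0.087, 0.996, -0.002], [0.996, 0.087, 0.0], [0.001, -0.002, -1.0]]
force: [-2.6, -0.5, 5.2]
opening: 0.499
grasp_force: 30.0
```

>>> send_rows(
  grip=0.75,
  moves=[
    [0,0,0,0,0,0],
    [0,0,0,0,0,0],
    [0,0,0,0,0,0],
    [0,0,0,0,0,0],
    [0,0,-0.1,0,0,0],
    [0,0,-0.25,0,0,0],
    [-0.02,-0.2,-0.33,0,0,0.08],
    [-0.03,-0.4,-0.33,0,0,0.16],
    [-0.04,-0.6,-0.33,0,0,0.24],
    [-0.052,-0.826,-0.33,0,0,0.32],
    [-0.052,-0.826,-0.33,0,0,0.389],
    [-0.052,-0.826,-0.21,0,0,0.389],
  ],
)

```text
time_s: 19.35
position: [0.4432, -0.103, 0.0912]
tcp_rot: [[0.503, 0.864, 0.005], [0.864, -0.503, -0.003], [0.0, 0.006, -1.0]]
force: [1.4, -0.0, -1.0]
opening: 0.753
grasp_force: 0.0
```

>>> send_rows(
  moves=[
    [0,0,0,0,0,0],
    [0,0,0,0,0,0],
    [0,0,0,0,0,0],
    [0,0,0,0,0,0],
  ],
)

```text
time_s: 19.75
position: [0.4443, -0.1022, 0.0895]
tcp_rot: [[0.5, 0.866, 0.002], [0.866, -0.5, -0.001], [0.0, 0.002, -1.0]]
force: [-0.3, 0.6, -0.0]
opening: 0.752
grasp_force: 0.0
```

```bash
python3 -c "
from h import *
rows((*D,.02,60),(*N[3],.02,95))
p,d=viewer.capture('top');cv2.imwrite('pics/t2.png',p[:,:,::-1])"
```

```text
now [ 0.4443 -0.1022  0.0895] 60.01 t 19.8 F [-0.3  0.6 -0. ] op 0.752
(0.4439, -0.102, 0.02, 60) [-0.     -0.0017  0.2781] 0.0001
(0.6551, -0.1426, 0.02, 95) [0.2816 0.8112 0.2781] -0.3888
```

View pics/t2.png

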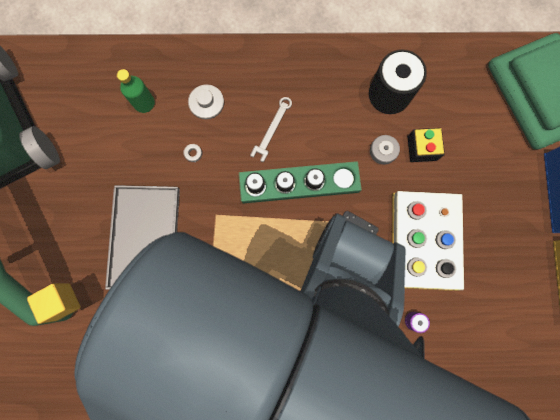

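The top view shows three rollers standing in nests, at (255,181), (285,180) and (315,178). Nest 4 at (344,178) is still free, so I pick D next.

>>> send_rows(
  moves=[
    [0,-0.001,0.1,0,0,0],
    [0,-0.001,0.2,0,0,0],
    [0,-0.001,0.275,0,0,0],
    [0,-0.001,0.275,0,0,0],
    [0,-0.001,0.275,0,0,0],
    [0,-0.001,0.275,0,0,0],
  ],
)

```text
time_s: 20.4
position: [0.4438, -0.1021, 0.021]
tcp_rot: [[0.5, 0.866, 0.002], [0.866, -0.5, -0.001], [0.0, 0.002, -1.0]]
force: [0.2, 0.8, -0.6]
opening: 0.75
grasp_force: 0.0
```

>>> send_rows(
  grip=0,
  moves=[
    [0,0,0,0,0,0],
    [0,0,0,0,0,0],
    [0,0,0,0,0,0],
    [0,0,0,0,0,0],
    [0,0,0,0,0,0],
    [0,0,0,0,0,0],
    [0,0,0,0,0,0],
    [0,0,0,0,0,0],
  ],
)

```text
time_s: 21.2
position: [0.4435, -0.1021, 0.0204]
tcp_rot: [[0.5, 0.866, 0.001], [0.866, -0.5, -0.001], [0.0, 0.001, -1.0]]
force: [0.0, -0.0, 5.3]
opening: 0.501
grasp_force: 30.0
```

>>> send_rows(
  moves=[
    [0,0,-0.2,0,0,0],
    [0,0,-0.39,0,0,0],
    [0.07,0.2,-0.39,0,0,-0.08],
    [0.14,0.4,-0.39,0,0,-0.16],
    [0.2,0.6,-0.39,0,0,-0.24],
    [0.281,0.812,-0.39,0,0,-0.32],
    [0.281,0.812,-0.39,0,0,-0.389],
    [0.281,0.812,-0.3,0,0,-0.389],
    [0.281,0.812,-0.2,0,0,-0.389],
    [0.281,0.812,-0.2,0,0,-0.389],
    [0.281,0.812,-0.2,0,0,-0.389],
    [0.281,0.812,-0.2,0,0,-0.389],
  ],
)

```text
time_s: 22.4
position: [0.6546, -0.1429, 0.071]
tcp_rot: [[-0.087, 0.996, 0.001], [0.996, 0.087, -0.001], [-0.001, 0.001, -1.0]]
force: [-0.0, -0.8, -0.8]
opening: 0.498
grasp_force: 30.0
```

```bash
python3 -c "
from h import *
rows((*N[3],.037,95))"
```

```text
now [ 0.6546 -0.1429  0.071 ] 94.98 t 22.4 F [-0.  -0.8 -0.8] op 0.498
(0.6551, -0.1426, 0.037, 95) [0.001  0.0022 0.1361] -0.0002
```

>>> send_rows(
  moves=[
    [0,0.002,0.04,0,0,0],
    [0,0.002,0.08,0,0,0],
    [0,0.002,0.12,0,0,0],
    [0,0.002,0.135,0,0,0],
    [0,0.002,0.135,0,0,0],
    [0,0.002,0.135,0,0,0],
  ],
)

```text
time_s: 23.0
position: [0.6537, -0.1423, 0.0364]
tcp_rot: [[-0.087, 0.996, -0.002], [0.996, 0.087, 0.001], [0.001, -0.002, -1.0]]
force: [-2.0, 0.5, 3.9]
opening: 0.498
grasp_force: 30.0
```

>>> send_rows(
  grip=0.75,
  moves=[
    [0,0,0,0,0,0],
    [0,0,0,0,0,0],
    [0,0,0,0,0,0],
    [0,0,0,0,0,0],
    [0,0,-0.1,0,0,0],
    [0,0,-0.25,0,0,0],
    [0,0,-0.45,0,0,0],
    [0,0,-0.65,0,0,0],
    [0,0,-0.65,0,0,0],
  ],
)

```text
time_s: 23.9
position: [0.6598, -0.1445, 0.2077]
tcp_rot: [[-0.087, 0.996, 0.016], [0.996, 0.087, -0.006], [-0.008, 0.016, -1.0]]
force: [0.6, -0.5, 0.2]
opening: 0.75
grasp_force: 0.0
```

>>> send_rows(
  grip=0,
  moves=[
    [-0.2,0,0,0,0,0],
    [-0.4,0,0,0,0,0],
    [-0.4,0,0,0,0,0],
    [-0.4,0,0,0,0,0],
    [-0.4,0,0,0,0,0],
    [-0.4,0,0,0,0,0],
    [-0.4,0,0,0,0,0],
    [-0.4,0,0,0,0,0],
  ],
)

```text
time_s: 24.7
position: [0.6633, -0.2411, 0.1989]
tcp_rot: [[-0.088, 0.996, -0.0], [0.996, 0.088, 0.0], [0.0, -0.0, -1.0]]
force: [0.1, 0.5, -0.6]
opening: 0.105
grasp_force: 0.0
```

```bash
cat >> h.py <<'E'
def check(tag):
    p,d=viewer.capture("top");cv2.imwrite(f"pics/{tag}.png",p[:,:,::-1])
    hsv=cv2.cvtColor(p,cv2.COLOR_RGB2HSV);w=(hsv[...,1]<50)&(hsv[...,2]>110);w[:,:200]=0;w[:,375:]=0;w[:160]=0;w[300:]=0
    for c,b,a in blobs(w,60,400):print("top",np.round(c,1),b,a,"z62",ray("top",c,.062)[0][:2].round(4))
KB,KY,KG,KR=(.4987,-.3658),(.4367,-.2976),(.5017,-.3011),(.5676,-.3041)
E
python3 -c "
from h import *
check('t3')
rows((*KB,.10,95),(*KB,.061,95))
s,p,d=wrist('w3')"
```

```text
top [211.8 204.5] (200, 180, 29, 48) 73.5 z62 [0.5821 0.1699]
top [315.3 176.8] (307, 169, 18, 19) 186.5 z62 [ 0.6467 -0.0707]
top [345.3 173.5] (338, 166, 16, 15) 167.0 z62 [ 0.6542 -0.1413]
now [ 0.6633 -0.2413  0.1989] 95.05 t 24.8 F [-0.2 -0.2 -1.3] op 0.065
(0.4987, -0.3658, 0.1, 95) [-0.4379 -0.6997  0.3957] 0.0005
(0.4987, -0.3658, 0.061, 95) [-0.4379 -0.6997  0.5517] 0.0005
```

View pics/w3.png

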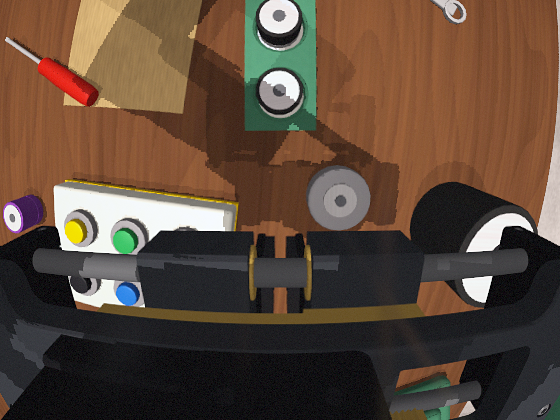

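The wrist view shows nests 3 and 4 filled, and the yellow (77,229), green (125,240), blue (128,294) and black (85,285) keys. I'll check the nests with the scene camera and the keys by ray.

```bash
cat >> h.py <<'E'
def nests(tag=None):
    p,d=viewer.capture("scene")
    if tag:cv2.imwrite(f"pics/{tag}.png",p[:,:,::-1])
    c=viewer.camera_info("scene");r=[]
    for n in N:   # height of what is seen where the roller's top would be
        u,v=proj("scene",[*n,.062])[0];q=[]
        for dv in(-3,0,3):
            for du in(-4,0,4):
                i,j=int(round(v+dv)),int(round(u+du));z=d[i,j];q.append((((np.array([(j-c["cx"])/c["fx"],(i-c["cy"])/c["fy"],1])*z)-c["t"])@c["R"])[2])
        r.append(np.median(q).round(4))
    print("nest heights",r)
E
python3 - <<'E'
from h import *
nests()
s=readout.read_state();p=cv2.imread("pics/w3.png");hsv=cv2.cvtColor(p,cv2.COLOR_BGR2HSV);H,S,V=[hsv[...,i] for i in range(3)]
for n,m in dict(g=(H>50)&(H<80)&(S>120),y=(H>20)&(H<35)&(S>130),b=(H>100)&(H<125)&(S>140)).items():
    for c,b,a in blobs(m[:310,40:160],100,2000):c=(c[0]+40,c[1]);print(n,np.round(c,1),b,a,wray(c,.067,s)[0].round(4))
E
```

```text
nest heights [np.float64(0.0649), np.float64(0.0646), np.float64(0.0639), np.float64(0.0646)]
g [124.9 240.5] (73, 228, 25, 26) 454.5 [ 0.5057 -0.302   0.067 ]
y [ 75.6 230.7] (25, 219, 22, 25) 382.5 [ 0.4409 -0.2987  0.067 ]
y [112.9 185.9] (25, 179, 95, 15) 138.0 [ 0.4942 -0.2444  0.067 ]
b [127.3 293.4] (76, 282, 24, 24) 377.0 [ 0.5023 -0.3671  0.067 ]
```

All four rollers are standing in the nests. Next I go to hover over blue.

```bash
sed -i 's/^KB,.*/KB,KY,KG,KR=(.500,-.366),(.438,-.298),(.503,-.3013),(.569,-.304)/' h.py; python3 -c "
from h import *
rows((*KB,.09,95),(*KY,.09,95),(*KG,.09,95),(*KR,.09,95))"
```

```text
now [ 0.6633 -0.2417  0.1989] 95.03 t 24.9 F [-0.1 -0.2 -0.9] op 0.021
(0.5, -0.366, 0.09, 95) [-0.438  -0.6943  0.4356] 0.0003
(0.438, -0.298, 0.09, 95) [-0.1454 -0.9175  0.4356] 0.0003
(0.503, -0.3013, 0.09, 95) [-0.1813 -0.6597  0.4356] 0.0003
(0.569, -0.304, 0.09, 95) [-0.2152 -0.3976  0.4356] 0.0003
```

>>> send_rows(
  moves=[
    [-0.1,-0.16,0,0,0,0],
    [-0.2,-0.32,0,0,0,0],
    [-0.3,-0.48,0,0,0,0],
    [-0.4,-0.6,0,0,0,0],
    [-0.438,-0.694,0,0,0,0],
    [-0.438,-0.694,0.15,0,0,0],
    [-0.438,-0.694,0.3,0,0,0],
    [-0.438,-0.694,0.43,0,0,0],
    [-0.438,-0.694,0.43,0,0,0],
    [-0.438,-0.694,0.43,0,0,0],
    [-0.438,-0.694,0.43,0,0,0],
    [-0.438,-0.694,0.43,0,0,0],
  ],
)

```text
time_s: 26.05
position: [0.5011, -0.3674, 0.0935]
tcp_rot: [[-0.087, 0.996, 0.003], [0.996, 0.087, -0.003], [-0.003, 0.003, -1.0]]
force: [-0.8, 0.1, -0.2]
opening: 0.004
grasp_force: 0.0
```

```bash
python3 -c "
from h import *
rows((*KB,.061,95))
s,p,d=wrist('w4')
nests('s4')"
```

```text
now [ 0.5011 -0.3674  0.0935] 95.0 t 26.1 F [-0.8  0.1 -0.2] op 0.004
(0.5, -0.366, 0.061, 95) [ 0.006  -0.0039  0.1301] 0.0
nest heights [np.float64(0.065), np.float64(0.0641), np.float64(0.0631), np.float64(0.0645)]
```

View pics/s4.png

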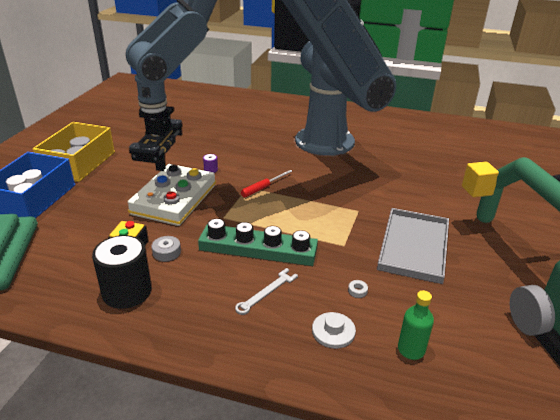

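The scene view shows all four rollers standing in the nests at (216,229) to (301,239), with the gripper above the blue key. Pressing blue.

>>> send_rows(
  moves=[
    [0.005,-0.004,0.04,0,0,0],
    [0.005,-0.004,0.08,0,0,0],
    [0.005,-0.004,0.11,0,0,0],
    [0.005,-0.004,0.13,0,0,0],
    [0.005,-0.004,0.13,0,0,0],
    [0.005,-0.004,0.13,0,0,0],
    [0.005,-0.004,0.13,0,0,0],
  ],
)

```text
time_s: 26.85
position: [0.4984, -0.3648, 0.0612]
tcp_rot: [[-0.087, 0.996, -0.001], [0.996, 0.087, 0.0], [0.0, -0.001, -1.0]]
force: [-3.8, 4.9, 18.9]
opening: 0.003
grasp_force: 9.3
```

```bash
python3 -c "
from h import *
nests()"
```

```text
nest heights [np.float64(0.0644), np.float64(0.0637), np.float64(0.0635), np.float64(0.0656)]
```

>>> send_rows(
  moves=[
    [0,0,-0.05,0,0,0],
    [0,0,-0.2,0,0,0],
    [0.15,-0.1,-0.2,0,0,0],
    [0.287,-0.217,-0.2,0,0,0],
    [0.287,-0.217,-0.2,0,0,0],
    [0.287,-0.217,-0.12,0,0,0],
    [0.287,-0.217,-0.12,0,0,0],
    [0.287,-0.217,-0.12,0,0,0],
    [0.287,-0.217,-0.12,0,0,0],
  ],
)

```text
time_s: 27.8
position: [0.4389, -0.2989, 0.089]
tcp_rot: [[-0.087, 0.996, 0.0], [0.996, 0.087, -0.0], [-0.0, 0.0, -1.0]]
force: [-0.1, -0.5, 0.1]
opening: 0.008
grasp_force: 0.0
```

```bash
python3 -c "
from h import *
rows((*KY,.061,95));nests()"
```

```text
now [ 0.4389 -0.2989  0.089 ] 94.98 t 27.8 F [-0.1 -0.5  0.1] op 0.008
(0.438, -0.298, 0.061, 95) [ 0.0041 -0.0032  0.1118] -0.0002
nest heights [np.float64(0.0635), np.float64(0.0636), np.float64(0.0631), np.float64(0.0638)]
```

>>> send_rows(
  moves=[
    [0.004,-0.003,0.04,0,0,0],
    [0.004,-0.003,0.08,0,0,0],
    [0.004,-0.003,0.1,0,0,0],
    [0.004,-0.003,0.115,0,0,0],
    [0.004,-0.003,0.115,0,0,0],
    [0.004,-0.003,0.115,0,0,0],
    [0.004,-0.003,0.115,0,0,0],
  ],
)

```text
time_s: 28.55
position: [0.4376, -0.2974, 0.0613]
tcp_rot: [[-0.087, 0.996, -0.0], [0.996, 0.087, -0.0], [-0.0, -0.0, -1.0]]
force: [-2.8, 1.8, 12.9]
opening: 0.006
grasp_force: 6.5
```

```bash
python3 -c "
from h import *
nests()"
```

```text
nest heights [np.float64(0.0644), np.float64(0.0652), np.float64(0.0646), np.float64(0.0651)]
```

>>> send_rows(
  moves=[
    [0,0,-0.05,0,0,0],
    [0,0,-0.2,0,0,0],
    [-0.02,0.15,-0.2,0,0,0],
    [-0.036,0.258,-0.2,0,0,0],
    [-0.036,0.258,-0.2,0,0,0],
    [-0.036,0.258,-0.12,0,0,0],
    [-0.036,0.258,-0.12,0,0,0],
    [-0.036,0.258,-0.12,0,0,0],
    [-0.036,0.258,-0.12,0,0,0],
  ],
)

```text
time_s: 29.5
position: [0.5023, -0.3009, 0.0903]
tcp_rot: [[-0.087, 0.996, -0.0], [0.996, 0.087, 0.0], [0.0, -0.0, -1.0]]
force: [-0.3, 0.2, 1.3]
opening: 0.008
grasp_force: 0.0
```

```bash
python3 -c "
from h import *
rows((*KG,.061,95));nests()"
```

```text
now [ 0.5023 -0.3009  0.0903] 94.96 t 29.5 F [-0.3  0.2  1.3] op 0.008
(0.503, -0.3013, 0.061, 95) [-0.0016  0.0026  0.1174] -0.0004
nest heights [np.float64(0.0642), np.float64(0.0648), np.float64(0.0655), np.float64(0.0651)]
```

>>> send_rows(
  moves=[
    [0,0.002,0.04,0,0,0],
    [0,0.002,0.08,0,0,0],
    [0,0.002,0.1,0,0,0],
    [0,0.002,0.12,0,0,0],
    [0,0.002,0.12,0,0,0],
    [0,0.002,0.12,0,0,0],
    [0,0.002,0.12,0,0,0],
    [0,0.002,0.12,0,0,0],
    [0,0.002,0.12,0,0,0],
    [0,0.002,0.12,0,0,0],
    [0,0.002,0.12,0,0,0],
    [0,0.002,0.12,0,0,0],
  ],
)

```text
time_s: 30.75
position: [0.5029, -0.3007, 0.0613]
tcp_rot: [[-0.087, 0.996, -0.0], [0.996, 0.087, 0.0], [0.0, -0.0, -1.0]]
force: [-2.6, 0.9, 11.1]
opening: 0.002
grasp_force: 5.7
```

>>> send_rows(
  moves=[
    [0,0,0,0,0,0],
    [0,0,0,0,0,0],
    [0,0,0,0,0,0],
    [0,0,0,0,0,0],
    [0,0,0,0,0,0],
    [0,0,0,0,0,0],
    [0,0,0,0,0,0],
    [0,0,0,0,0,0],
    [0,0,0,0,0,0],
    [0,0,0,0,0,0],
    [0,0,0,0,0,0],
    [0,0,0,0,0,0],
  ],
)

```text
time_s: 31.95
position: [0.5029, -0.3007, 0.0613]
tcp_rot: [[-0.087, 0.996, -0.001], [0.996, 0.087, 0.0], [0.0, -0.001, -1.0]]
force: [-2.6, 1.3, 11.9]
opening: 0.004
grasp_force: 5.7
```

```bash
python3 -c "
from h import *
nests()"
```

```text
nest heights [np.float64(0.0644), np.float64(0.0633), np.float64(0.0642), np.float64(0.0644)]
```

>>> send_rows(
  moves=[
    [0,0,0,0,0,0],
    [0,0,0,0,0,0],
    [0,0,0,0,0,0],
    [0,0,-0.05,0,0,0],
    [0,0,-0.2,0,0,0],
    [-0.02,0.15,-0.2,0,0,0],
    [-0.034,0.262,-0.2,0,0,0],
    [-0.034,0.262,-0.2,0,0,0],
    [-0.034,0.262,-0.12,0,0,0],
    [-0.034,0.262,-0.12,0,0,0],
    [-0.034,0.262,-0.12,0,0,0],
    [-0.034,0.262,-0.12,0,0,0],
  ],
)

```text
time_s: 33.2
position: [0.5689, -0.3038, 0.0905]
tcp_rot: [[-0.087, 0.996, -0.0], [0.996, 0.087, -0.0], [-0.0, -0.0, -1.0]]
force: [-0.6, -0.5, 0.3]
opening: 0.002
grasp_force: 0.0
```

```bash
python3 -c "
from h import *
rows((*KR,.061,95));nests()"
```

```text
now [ 0.5689 -0.3038  0.0905] 94.97 t 33.2 F [-0.6 -0.5  0.3] op 0.002
(0.569, -0.304, 0.061, 95) [-0.001   0.0004  0.1178] -0.0004
nest heights [np.float64(0.065), np.float64(0.0643), np.float64(0.0648), np.float64(0.0646)]
```

>>> send_rows(
  moves=[
    [0,0,0.04,0,0,0],
    [0,0,0.08,0,0,0],
    [0,0,0.1,0,0,0],
    [0,0,0.12,0,0,0],
    [0,0,0.12,0,0,0],
    [0,0,0.12,0,0,0],
    [0,0,0.12,0,0,0],
  ],
)

```text
time_s: 33.95
position: [0.5688, -0.3034, 0.0614]
tcp_rot: [[-0.087, 0.996, -0.001], [0.996, 0.087, 0.0], [0.0, -0.001, -1.0]]
force: [-2.8, 1.3, 10.4]
opening: 0.008
grasp_force: 4.9
```

```bash
python3 -c "
from h import *
nests()"
```

```text
nest heights [np.float64(0.0656), np.float64(0.0644), np.float64(0.0652), np.float64(0.0643)]
```

>>> send_rows(
  moves=[
    [0,0,-0.05,0,0,0],
    [0,0,-0.2,0,0,0],
    [-0.11,-0.15,-0.2,0,0,0],
    [-0.223,-0.297,-0.2,0,0,0],
    [-0.223,-0.297,-0.2,0,0,0],
    [-0.223,-0.297,-0.12,0,0,0],
    [-0.223,-0.297,-0.12,0,0,0],
    [-0.223,-0.297,-0.12,0,0,0],
    [-0.223,-0.297,-0.12,0,0,0],
  ],
)

```text
time_s: 34.9
position: [0.5008, -0.3653, 0.0905]
tcp_rot: [[-0.088, 0.996, 0.001], [0.996, 0.088, -0.0], [-0.0, 0.0, -1.0]]
force: [1.0, -0.1, 0.1]
opening: 0.005
grasp_force: 0.0
```

```bash
python3 -c "
from h import *
rows((*KB,.061,95));nests()"
```

```text
now [ 0.5008 -0.3653  0.0905] 95.04 t 34.9 F [ 1.  -0.1  0.1] op 0.005
(0.5, -0.366, 0.061, 95) [-0.0025 -0.0033  0.1178] 0.0004
nest heights [np.float64(0.0651), np.float64(0.0648), np.float64(0.0637), np.float64(0.0646)]
```

>>> send_rows(
  moves=[
    [-0.002,-0.003,0.04,0,0,0],
    [-0.002,-0.003,0.08,0,0,0],
    [-0.002,-0.003,0.1,0,0,0],
    [-0.002,-0.003,0.12,0,0,0],
    [-0.002,-0.003,0.12,0,0,0],
    [-0.002,-0.003,0.12,0,0,0],
    [-0.002,-0.003,0.12,0,0,0],
    [-0.002,-0.003,0.12,0,0,0],
  ],
)

```text
time_s: 35.75
position: [0.4992, -0.3658, 0.0613]
tcp_rot: [[-0.087, 0.996, -0.0], [0.996, 0.087, 0.001], [0.001, -0.0, -1.0]]
force: [-1.8, 2.6, 10.2]
opening: 0.007
grasp_force: 5.2
```

```bash
python3 -c "
from h import *
nests()"
```

```text
nest heights [np.float64(0.0649), np.float64(0.0645), np.float64(0.0651), np.float64(0.0657)]
```

>>> send_rows(
  moves=[
    [0,0,-0.05,0,0,0],
    [0,0,-0.2,0,0,0],
    [0,0,-0.4,0,0,0],
    [0,0,-0.5,0,0,0],
    [0,0,-0.5,0,0,0],
  ],
)

```text
time_s: 36.3
position: [0.5015, -0.3684, 0.19]
tcp_rot: [[-0.087, 0.996, 0.007], [0.996, 0.087, -0.007], [-0.008, 0.006, -1.0]]
force: [0.7, -0.6, 0.4]
opening: 0.007
grasp_force: 0.0
```

```bash
python3 -c "
from h import *
nests();check('t5')
rows((*N[3],.12,95))"
```

```text
nest heights [np.float64(0.0644), np.float64(0.0637), np.float64(0.0632), np.float64(0.0642)]
top [254.3 183.5] (245, 174, 21, 23) 241.0 z62 [0.6315 0.0718]
top [285.6 177.7] (278, 170, 16, 16) 183.5 z62 [ 0.6448 -0.0014]
top [315.3 177.1] (307, 169, 17, 22) 198.0 z62 [ 0.6459 -0.0708]
top [345.7 173.8] (338, 166, 16, 16) 183.0 z62 [ 0.6534 -0.142 ]
now [ 0.4992 -0.3661  0.1853] 94.99 t 36.4 F [ 0.5  0.5 -0.5] op 0.006
(0.6551, -0.1426, 0.12, 95) [0.8363 0.699  0.2613] -0.0002
```

View pics/t5.png

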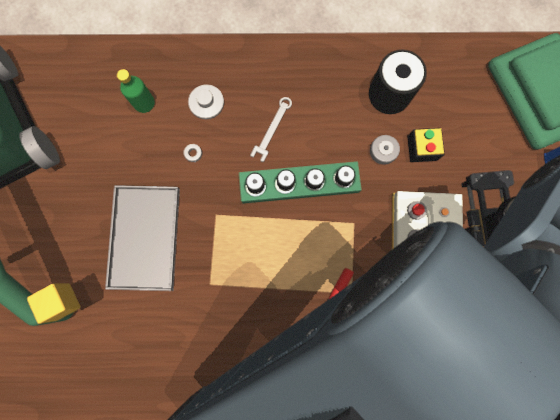

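The top view shows four rollers in the nests with the arm clear of the block. I want a closer look at roller 1, at (255,182), before moving anything.

```bash
python3 -c "
from h import *
p=cv2.imread('pics/t5.png')[155:210,230:370];q=viewer.capture('scene')[0][210:270,190:325,::-1]
cv2.imwrite('pics/c5.png',np.vstack([cv2.resize(p,(700,275),interpolation=cv2.INTER_CUBIC),cv2.resize(q,(700,311),interpolation=cv2.INTER_CUBIC)]))
for n in N: print(proj('top',[*n,.062]).round(1),proj('scene',[*n,.062]).round(1))"
```

```text
[[254.2 181.6]] [[300.7 235.6]]
[[284.8 178.8]] [[271.7 231.7]]
[[315.4 175.9]] [[243.2 227.9]]
[[345.9 173.1]] [[215.2 224.2]]
```

View pics/c5.png

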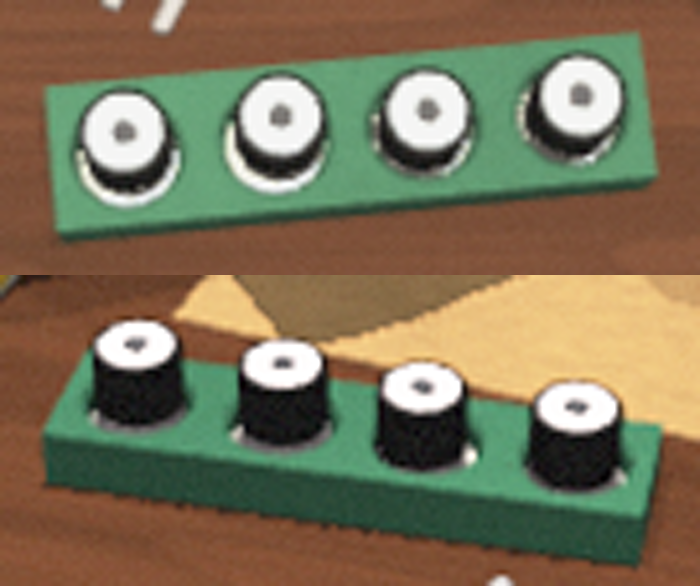

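All four rollers are seated upright in the pockets in both views, so the key sequence stands. Next is the transfer to the tray, starting with the roller in nest 4.

>>> send_rows(
  grip=0.75,
  moves=[
    [0.16,0.1,0,0,0,0],
    [0.32,0.25,0,0,0,0],
    [0.48,0.4,0,0,0,0],
    [0.64,0.55,0,0,0,0],
    [0.836,0.699,0,0,0,0],
    [0.836,0.699,0.1,0,0,0],
    [0.836,0.699,0.26,0,0,0],
    [0.836,0.699,0.35,0,0,0],
    [0.836,0.699,0.35,0,0,0],
    [0.836,0.699,0.35,0,0,0],
    [0.836,0.699,0.35,0,0,0],
  ],
)

```text
time_s: 37.55
position: [0.656, -0.1434, 0.0984]
tcp_rot: [[-0.086, 0.996, 0.002], [0.996, 0.086, -0.001], [-0.001, 0.002, -1.0]]
force: [0.9, 0.7, 0.2]
opening: 0.746
grasp_force: 0.0
```

```bash
cat >> h.py <<'E'
T=[(.561,.378),(.461,.378),(.561,.308),(.461,.308)]
E
python3 -c "
from h import *
P=np.load('pics/P.npy')
print([P[v,u].round(3) for u,v in((120,238),(166,238),(143,195),(143,280))])
print([ray('top',q,.022)[0][:2].round(3) for q in((115,186),(178,187),(173,290),(107,289))])
rows((*N[3],.037,95),(.6551,.08,.037,95),(*T[0],.037,95))"
```

```text
[array([0.512, 0.402, 0.001]), array([0.511, 0.289, 0.003]), array([0.618, 0.35 , 0.002]), array([0.41 , 0.341, 0.004])]
[array([0.637, 0.413]), array([0.633, 0.26 ]), array([0.387, 0.264]), array([0.39 , 0.418])]
now [ 0.656  -0.1434  0.0984] 94.95 t 37.5 F [0.9 0.7 0.2] op 0.746
(0.6551, -0.1426, 0.037, 95) [ 0.0036 -0.0033  0.2456] -0.0005
(0.6551, 0.08, 0.037, 95) [0.8906 0.0736 0.2456] -0.0005
(0.561, 0.378, 0.037, 95) [ 2.1107 -0.1984  0.2456] -0.0005
```

>>> send_rows(
  moves=[
    [0.003,-0.003,0.08,0,0,0],
    [0.003,-0.003,0.16,0,0,0],
    [0.003,-0.003,0.245,0,0,0],
    [0.003,-0.003,0.245,0,0,0],
    [0.003,-0.003,0.245,0,0,0],
  ],
)

```text
time_s: 38.05
position: [0.6551, -0.1427, 0.0376]
tcp_rot: [[-0.086, 0.996, 0.002], [0.996, 0.086, -0.001], [-0.001, 0.002, -1.0]]
force: [0.6, 0.2, 0.2]
opening: 0.749
grasp_force: 0.0
```

>>> send_rows(
  grip=0,
  moves=[
    [0,0,0,0,0,0],
    [0,0,0,0,0,0],
    [0,0,0,0,0,0],
    [0,0,0,0,0,0],
    [0,0,0,0,0,0],
    [0,0,0,0,0,0],
    [0,0,0,0,0,0],
    [0,0,0,0,0,0],
  ],
)

```text
time_s: 38.85
position: [0.6547, -0.1422, 0.0372]
tcp_rot: [[-0.087, 0.996, 0.001], [0.996, 0.087, -0.0], [-0.0, 0.001, -1.0]]
force: [-1.5, -0.2, 5.0]
opening: 0.5
grasp_force: 30.0
```

>>> send_rows(
  moves=[
    [0,0,-0.15,0,0,0],
    [0,0,-0.3,0,0,0],
    [0,0,-0.45,0,0,0],
    [0.18,-0.02,-0.45,0,0,0],
    [0.36,-0.04,-0.45,0,0,0],
    [0.54,-0.06,-0.45,0,0,0],
    [0.72,-0.08,-0.45,0,0,0],
    [0.9,-0.1,-0.45,0,0,0],
    [0.9,-0.1,-0.45,0,0,0],
  ],
)

```text
time_s: 39.75
position: [0.607, 0.0858, 0.148]
tcp_rot: [[-0.093, 0.996, -0.004], [0.996, 0.093, 0.003], [0.003, -0.004, -1.0]]
force: [0.1, -0.9, -1.7]
opening: 0.499
grasp_force: 30.0
```

```bash
sed -i 's/^T=.*/T=[(.561,.375),(.461,.375),(.561,.305),(.461,.305)]/' h.py
python3 -c "
from h import *
rows((*T[0],.026,95))"
```

```text
now [0.607  0.0858 0.148 ] 95.33 t 39.8 F [ 0.1 -0.9 -1.7] op 0.499
(0.561, 0.375, 0.026, 95) [ 1.1687 -0.0758  0.4879] 0.0037
```

>>> send_rows(
  moves=[
    [0.18,-0.01,0,0,0,0],
    [0.36,-0.03,0,0,0,0],
    [0.54,-0.05,0,0,0,0],
    [0.72,-0.06,0,0,0,0],
    [0.9,-0.08,0,0,0,0],
    [1,-0.085,0,0,0,0],
    [1,-0.085,0,0,0,0],
    [1,-0.085,0,0,0,0],
  ],
)

```text
time_s: 40.55
position: [0.5668, 0.327, 0.1481]
tcp_rot: [[-0.088, 0.996, -0.001], [0.996, 0.088, -0.001], [-0.001, -0.001, -1.0]]
force: [-0.2, -0.5, -0.6]
opening: 0.501
grasp_force: 30.0
```

>>> send_rows(
  moves=[
    [0.1,0,0,0,0,0],
    [0.19,0,0.1,0,0,0],
    [0.19,0,0.2,0,0,0],
    [0.19,0,0.3,0,0,0],
    [0.19,0,0.3,0,0,0],
    [0.19,0,0.3,0,0,0],
    [0.19,0,0.3,0,0,0],
  ],
)

```text
time_s: 41.25
position: [0.5646, 0.3739, 0.0753]
tcp_rot: [[-0.086, 0.996, 0.003], [0.996, 0.086, 0.001], [0.001, 0.003, -1.0]]
force: [1.2, 0.6, -1.1]
opening: 0.498
grasp_force: 30.0
```

```bash
python3 -c "
from h import *
rows((*T[0],.026,95))"
```

```text
now [0.5646 0.3739 0.0753] 94.91 t 41.2 F [ 1.2  0.6 -1.1] op 0.498
(0.561, 0.375, 0.026, 95) [ 0.0054 -0.0139  0.1971] -0.001
```

>>> send_rows(
  moves=[
    [0.003,-0.01,0.06,0,0,0],
    [0.003,-0.01,0.12,0,0,0],
    [0.003,-0.01,0.17,0,0,0],
    [0.003,-0.01,0.195,0,0,0],
    [0.003,-0.01,0.195,0,0,0],
    [0.003,-0.01,0.195,0,0,0],
    [0.003,-0.01,0.195,0,0,0],
  ],
)

```text
time_s: 41.95
position: [0.5592, 0.3745, 0.0258]
tcp_rot: [[-0.088, 0.996, -0.003], [0.996, 0.088, -0.001], [-0.001, -0.003, -1.0]]
force: [-3.7, -3.1, 8.7]
opening: 0.501
grasp_force: 30.0
```

>>> send_rows(
  grip=0.75,
  moves=[
    [0,0,0,0,0,0],
    [0,0,0,0,0,0],
    [0,0,0,0,0,0],
    [0,0,0,0,0,0],
    [0,0,-0.1,0,0,0],
    [0,0,-0.25,0,0,0],
    [0,0,-0.4,0,0,0],
    [-0.18,0.02,-0.4,0,0,0],
    [-0.36,0.04,-0.4,0,0,0],
    [-0.54,0.06,-0.4,0,0,0],
    [-0.72,0.08,-0.4,0,0,0],
    [-0.9,0.1,-0.4,0,0,0],
  ],
)

```text
time_s: 43.15
position: [0.6051, 0.1513, 0.125]
tcp_rot: [[-0.087, 0.996, 0.0], [0.996, 0.087, 0.0], [-0.0, 0.0, -1.0]]
force: [0.0, 0.5, -0.7]
opening: 0.748
grasp_force: 0.0
```

>>> send_rows(
  moves=[
    [-0.18,0.02,0,0,0,0],
    [-0.36,0.04,0,0,0,0],
    [-0.54,0.06,0,0,0,0],
    [-0.72,0.08,0,0,0,0],
    [-0.9,0.095,0,0,0,0],
    [-0.9,0.095,0,0,0,0],
    [-0.9,0.095,0.1,0,0,0],
    [-0.9,0.095,0.1,0,0,0],
    [-0.9,0.095,0.1,0,0,0],
    [-0.9,0.095,0.1,0,0,0],
  ],
)

```text
time_s: 44.15
position: [0.6485, -0.0683, 0.1007]
tcp_rot: [[-0.088, 0.996, 0.001], [0.996, 0.088, -0.0], [-0.0, 0.001, -1.0]]
force: [-0.0, 0.7, 0.5]
opening: 0.746
grasp_force: 0.0
```

```bash
python3 -c "
from h import *
rows((*N[2],.037,95));p,d=viewer.capture('top');cv2.imwrite('pics/t6.png',p[:,:,::-1])"
```

```text
now [ 0.6485 -0.0683  0.1007] 95.05 t 44.1 F [-0.   0.7  0.5] op 0.746
(0.6487, -0.071, 0.037, 95) [-0.0108 -0.      0.2549] 0.0006
```

View pics/t6.png

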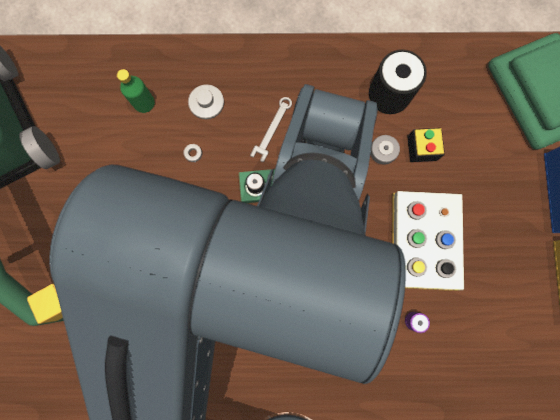

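The arm hides the tray in this view, and roller 1 still stands at (255,182). I carry on with the roller in nest 3.

>>> send_rows(
  moves=[
    [-0.01,0,0.08,0,0,0],
    [-0.01,0,0.16,0,0,0],
    [-0.01,0,0.255,0,0,0],
    [-0.01,0,0.255,0,0,0],
    [-0.01,0,0.255,0,0,0],
  ],
)

```text
time_s: 44.7
position: [0.6486, -0.0712, 0.0369]
tcp_rot: [[-0.088, 0.996, 0.0], [0.996, 0.088, -0.0], [-0.0, 0.0, -1.0]]
force: [0.5, -0.4, -0.3]
opening: 0.753
grasp_force: 0.0
```

>>> send_rows(
  grip=0,
  moves=[
    [0,0,0,0,0,0],
    [0,0,0,0,0,0],
    [0,0,0,0,0,0],
    [0,0,0,0,0,0],
    [0,0,0,0,0,0],
    [0,0,0,0,0,0],
    [0,0,0,0,0,0],
    [0,0,0,0,0,0],
  ],
)

```text
time_s: 45.5
position: [0.6484, -0.0717, 0.0372]
tcp_rot: [[-0.087, 0.996, 0.0], [0.996, 0.087, -0.0], [-0.0, 0.0, -1.0]]
force: [-1.0, -1.2, 5.8]
opening: 0.505
grasp_force: 30.0
```

>>> send_rows(
  moves=[
    [0,0,-0.15,0,0,0],
    [0,0,-0.3,0,0,0],
    [0,0,-0.45,0,0,0],
    [0.18,-0.06,-0.45,0,0,0],
    [0.36,-0.12,-0.45,0,0,0],
    [0.54,-0.18,-0.45,0,0,0],
    [0.72,-0.24,-0.45,0,0,0],
    [0.92,-0.3,-0.45,0,0,0],
    [0.92,-0.3,-0.45,0,0,0],
  ],
)

```text
time_s: 46.4
position: [0.5493, 0.1562, 0.1481]
tcp_rot: [[-0.093, 0.996, -0.005], [0.996, 0.093, 0.002], [0.002, -0.004, -1.0]]
force: [0.4, -1.0, -2.0]
opening: 0.494
grasp_force: 30.0
```

>>> send_rows(
  moves=[
    [0.18,-0.06,0,0,0,0],
    [0.36,-0.12,0,0,0,0],
    [0.54,-0.18,0,0,0,0],
    [0.72,-0.24,0,0,0,0],
    [0.92,-0.293,0,0,0,0],
    [0.92,-0.293,0,0,0,0],
    [0.92,-0.293,0,0,0,0],
    [0.92,-0.293,0.15,0,0,0],
    [0.92,-0.293,0.3,0,0,0],
    [0.92,-0.293,0.3,0,0,0],
    [0.92,-0.293,0.3,0,0,0],
    [0.92,-0.293,0.3,0,0,0],
  ],
)

```text
time_s: 47.6
position: [0.4625, 0.3736, 0.0755]
tcp_rot: [[-0.085, 0.996, 0.003], [0.996, 0.085, 0.001], [0.001, 0.003, -1.0]]
force: [-1.6, -0.2, -0.4]
opening: 0.501
grasp_force: 30.0
```

```bash
python3 -c "
from h import *
rows((*T[1],.0262,95))"
```

```text
now [0.4625 0.3736 0.0755] 94.9 t 47.6 F [-1.6 -0.2 -0.4] op 0.501
(0.461, 0.375, 0.0262, 95) [ 0.006  -0.0057  0.197 ] -0.0011
```

>>> send_rows(
  moves=[
    [0.004,-0.005,0.06,0,0,0],
    [0.004,-0.005,0.12,0,0,0],
    [0.004,-0.005,0.17,0,0,0],
    [0.004,-0.005,0.195,0,0,0],
    [0.004,-0.005,0.195,0,0,0],
    [0.004,-0.005,0.195,0,0,0],
    [0.004,-0.005,0.195,0,0,0],
  ],
)

```text
time_s: 48.3
position: [0.4592, 0.3745, 0.0256]
tcp_rot: [[-0.087, 0.996, -0.0], [0.996, 0.087, -0.0], [-0.0, -0.0, -1.0]]
force: [-2.1, -2.3, 5.9]
opening: 0.498
grasp_force: 30.0
```

>>> send_rows(
  grip=0.75,
  moves=[
    [0,0,0,0,0,0],
    [0,0,0,0,0,0],
    [0,0,0,0,0,0],
    [0,0,0,0,0,0],
    [0,0,-0.1,0,0,0],
    [0,0,-0.25,0,0,0],
    [0,0,-0.4,0,0,0],
    [-0.18,0.07,-0.4,0,0,0],
    [-0.36,0.14,-0.4,0,0,0],
    [-0.54,0.21,-0.4,0,0,0],
    [-0.72,0.28,-0.4,0,0,0],
    [-0.8,0.3,-0.4,0,0,0],
  ],
)

```text
time_s: 49.5
position: [0.5541, 0.1784, 0.1252]
tcp_rot: [[-0.084, 0.996, 0.003], [0.996, 0.084, -0.001], [-0.001, 0.003, -1.0]]
force: [-0.8, 0.3, 1.1]
opening: 0.747
grasp_force: 0.0
```

>>> send_rows(
  moves=[
    [-0.18,0.07,0,0,0,0],
    [-0.36,0.14,0,0,0,0],
    [-0.54,0.21,0,0,0,0],
    [-0.756,0.292,0,0,0,0],
    [-0.756,0.292,0,0,0,0],
    [-0.756,0.292,0.1,0,0,0],
    [-0.756,0.292,0.1,0,0,0],
    [-0.756,0.292,0.1,0,0,0],
    [-0.756,0.292,0.1,0,0,0],
  ],
)

```text
time_s: 50.4
position: [0.6407, 0.0009, 0.1007]
tcp_rot: [[-0.088, 0.996, 0.001], [0.996, 0.088, -0.0], [-0.0, 0.001, -1.0]]
force: [0.0, -0.4, 0.1]
opening: 0.753
grasp_force: 0.0
```

```bash
python3 -c "
from h import *
rows((*N[1],.037,95));p,d=viewer.capture('scene')
cv2.imwrite('pics/s6.png',cv2.resize(p[180:290,180:480,::-1],(780,286)))"
```

```text
now [0.6407 0.0009 0.1007] 95.05 t 50.4 F [ 0.  -0.4  0.1] op 0.753
(0.6423, 0.0004, 0.037, 95) [-0.0025  0.0064  0.2549] 0.0006
```

View pics/s6.png

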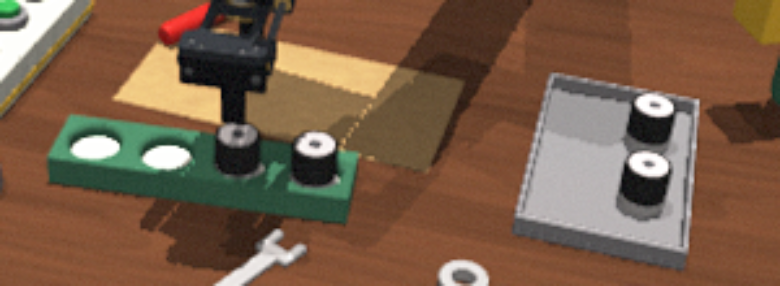

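Two rollers stand well in the tray, at (652,118) and (645,178) in the crop. I continue with the roller in nest 2.

>>> send_rows(
  moves=[
    [-0.002,0.005,0.08,0,0,0],
    [-0.002,0.005,0.16,0,0,0],
    [-0.002,0.005,0.255,0,0,0],
    [-0.002,0.005,0.255,0,0,0],
    [-0.002,0.005,0.255,0,0,0],
  ],
)

```text
time_s: 50.95
position: [0.642, 0.0, 0.0369]
tcp_rot: [[-0.088, 0.996, 0.0], [0.996, 0.088, -0.0], [-0.0, 0.0, -1.0]]
force: [0.1, -0.2, -0.1]
opening: 0.748
grasp_force: 0.0
```

>>> send_rows(
  grip=0,
  moves=[
    [0,0,0,0,0,0],
    [0,0,0,0,0,0],
    [0,0,0,0,0,0],
    [0,0,0,0,0,0],
    [0,0,0,0,0,0],
    [0,0,0,0,0,0],
    [0,0,0,0,0,0],
    [0,0,0,0,0,0],
  ],
)

```text
time_s: 51.75
position: [0.643, -0.0005, 0.0374]
tcp_rot: [[-0.087, 0.996, 0.003], [0.996, 0.087, -0.0], [-0.001, 0.003, -1.0]]
force: [1.1, 1.0, 5.9]
opening: 0.496
grasp_force: 30.0
```

>>> send_rows(
  moves=[
    [0,0,-0.15,0,0,0],
    [0,0,-0.3,0,0,0],
    [0,0,-0.45,0,0,0],
    [0.18,-0.03,-0.45,0,0,0],
    [0.36,-0.06,-0.45,0,0,0],
    [0.5,-0.09,-0.45,0,0,0],
    [0.62,-0.11,-0.45,0,0,0],
    [0.62,-0.11,-0.45,0,0,0],
  ],
)

```text
time_s: 52.55
position: [0.598, 0.1554, 0.1479]
tcp_rot: [[-0.091, 0.996, -0.004], [0.996, 0.091, 0.001], [0.001, -0.004, -1.0]]
force: [-0.6, -1.0, -1.9]
opening: 0.493
grasp_force: 30.0
```

>>> send_rows(
  moves=[
    [0.18,-0.03,0,0,0,0],
    [0.36,-0.06,0,0,0,0],
    [0.54,-0.09,0,0,0,0],
    [0.622,-0.108,0,0,0,0],
    [0.622,-0.108,0,0,0,0],
    [0.622,-0.108,0.1,0,0,0],
    [0.622,-0.108,0.2,0,0,0],
    [0.622,-0.108,0.3,0,0,0],
    [0.622,-0.108,0.3,0,0,0],
    [0.622,-0.108,0.3,0,0,0],
    [0.622,-0.108,0.3,0,0,0],
  ],
)

```text
time_s: 53.65
position: [0.5619, 0.3037, 0.075]
tcp_rot: [[-0.086, 0.996, 0.002], [0.996, 0.086, 0.001], [0.0, 0.002, -1.0]]
force: [-0.5, 0.0, -0.7]
opening: 0.499
grasp_force: 30.0
```

```bash
python3 -c "
from h import *
rows((*T[2],.0262,95))"
```

```text
now [0.5619 0.3037 0.075 ] 94.93 t 53.6 F [-0.5  0.  -0.7] op 0.499
(0.561, 0.305, 0.0262, 95) [ 0.0055 -0.0033  0.1953] -0.0008
```

>>> send_rows(
  moves=[
    [0.004,-0.002,0.06,0,0,0],
    [0.004,-0.002,0.12,0,0,0],
    [0.004,-0.002,0.17,0,0,0],
    [0.004,-0.002,0.193,0,0,0],
    [0.004,-0.002,0.193,0,0,0],
    [0.004,-0.002,0.193,0,0,0],
    [0.004,-0.002,0.193,0,0,0],
  ],
)

```text
time_s: 54.35
position: [0.5586, 0.3048, 0.0261]
tcp_rot: [[-0.088, 0.996, -0.003], [0.996, 0.088, -0.001], [-0.001, -0.003, -1.0]]
force: [-3.4, -2.1, 7.6]
opening: 0.502
grasp_force: 30.0
```

>>> send_rows(
  grip=0.75,
  moves=[
    [0,0,0,0,0,0],
    [0,0,0,0,0,0],
    [0,0,0,0,0,0],
    [0,0,0,0,0,0],
    [0,0,-0.1,0,0,0],
    [0,0,-0.25,0,0,0],
    [0,0,-0.4,0,0,0],
    [-0.18,0.04,-0.4,0,0,0],
    [-0.36,0.08,-0.4,0,0,0],
    [-0.54,0.12,-0.4,0,0,0],
    [-0.72,0.16,-0.4,0,0,0],
    [-0.954,0.218,-0.4,0,0,0],
  ],
)

```text
time_s: 55.55
position: [0.6317, 0.0807, 0.1254]
tcp_rot: [[-0.088, 0.996, -0.0], [0.996, 0.088, 0.0], [0.0, -0.0, -1.0]]
force: [0.1, 0.4, -0.3]
opening: 0.753
grasp_force: 0.0
```

>>> send_rows(
  moves=[
    [0,0,0,0,0,0],
    [0,0,0.1,0,0,0],
    [0,0,0.1,0,0,0],
    [0,0,0.1,0,0,0],
    [0,0,0.1,0,0,0],
  ],
)

```text
time_s: 56.05
position: [0.6319, 0.0828, 0.1012]
tcp_rot: [[-0.088, 0.996, 0.001], [0.996, 0.088, 0.0], [-0.0, 0.001, -1.0]]
force: [0.4, -1.4, -0.5]
opening: 0.75
grasp_force: 0.0
```

```bash
python3 -c "
from h import *
rows((*N[0],.037,95))"
```

```text
now [0.6319 0.0828 0.1012] 95.04 t 56.0 F [ 0.4 -1.4 -0.5] op 0.75
(0.636, 0.072, 0.037, 95) [-0.0443  0.0124  0.2566] 0.0005
```

>>> send_rows(
  moves=[
    [-0.044,0.012,0,0,0,0],
    [-0.044,0.012,0,0,0,0],
    [-0.044,0.012,0.08,0,0,0],
    [-0.044,0.012,0.16,0,0,0],
    [-0.044,0.012,0.255,0,0,0],
    [-0.044,0.012,0.255,0,0,0],
    [-0.044,0.012,0.255,0,0,0],
  ],
)

```text
time_s: 56.75
position: [0.6358, 0.0712, 0.037]
tcp_rot: [[-0.087, 0.996, -0.0], [0.996, 0.087, 0.0], [0.0, -0.0, -1.0]]
force: [0.1, 0.4, 1.1]
opening: 0.75
grasp_force: 0.0
```

>>> send_rows(
  grip=0,
  moves=[
    [0,0,0,0,0,0],
    [0,0,0,0,0,0],
    [0,0,0,0,0,0],
    [0,0,0,0,0,0],
    [0,0,0,0,0,0],
    [0,0,0,0,0,0],
    [0,0,0,0,0,0],
    [0,0,0,0,0,0],
  ],
)

```text
time_s: 57.55
position: [0.6366, 0.0713, 0.0378]
tcp_rot: [[-0.087, 0.996, 0.002], [0.996, 0.087, -0.0], [-0.0, 0.002, -1.0]]
force: [-0.1, -0.5, 6.1]
opening: 0.498
grasp_force: 30.0
```

>>> send_rows(
  moves=[
    [0,0,-0.15,0,0,0],
    [0,0,-0.3,0,0,0],
    [0,0,-0.45,0,0,0],
    [0.15,-0.09,-0.45,0,0,0],
    [0.3,-0.18,-0.45,0,0,0],
    [0.45,-0.27,-0.45,0,0,0],
    [0.5,-0.31,-0.45,0,0,0],
    [0.5,-0.31,-0.45,0,0,0],
  ],
)

```text
time_s: 58.35
position: [0.5447, 0.1906, 0.1486]
tcp_rot: [[-0.09, 0.996, -0.004], [0.996, 0.09, -0.001], [-0.0, -0.004, -1.0]]
force: [-0.5, 0.0, -0.7]
opening: 0.501
grasp_force: 30.0
```

>>> send_rows(
  moves=[
    [0.15,-0.09,0,0,0,0],
    [0.3,-0.18,0,0,0,0],
    [0.45,-0.27,0,0,0,0],
    [0.489,-0.306,0,0,0,0],
    [0.489,-0.306,0,0,0,0],
    [0.489,-0.306,0.1,0,0,0],
    [0.489,-0.306,0.2,0,0,0],
    [0.489,-0.306,0.3,0,0,0],
    [0.489,-0.306,0.3,0,0,0],
    [0.489,-0.306,0.3,0,0,0],
    [0.489,-0.306,0.3,0,0,0],
  ],
)

```text
time_s: 59.45
position: [0.4626, 0.3039, 0.0754]
tcp_rot: [[-0.086, 0.996, 0.003], [0.996, 0.086, 0.001], [0.001, 0.003, -1.0]]
force: [0.1, -0.2, -1.2]
opening: 0.498
grasp_force: 30.0
```

```bash
python3 -c "
from h import *
rows((*T[3],.0262,95))"
```

```text
now [0.4626 0.3039 0.0754] 94.92 t 59.5 F [ 0.1 -0.2 -1.2] op 0.498
(0.461, 0.305, 0.0262, 95) [ 0.0051 -0.0061  0.1968] -0.0009
```

>>> send_rows(
  moves=[
    [0.004,-0.005,0.06,0,0,0],
    [0.004,-0.005,0.12,0,0,0],
    [0.004,-0.005,0.17,0,0,0],
    [0.004,-0.005,0.193,0,0,0],
    [0.004,-0.005,0.193,0,0,0],
    [0.004,-0.005,0.193,0,0,0],
    [0.004,-0.005,0.193,0,0,0],
  ],
)

```text
time_s: 60.15
position: [0.4599, 0.3053, 0.0265]
tcp_rot: [[-0.087, 0.996, 0.001], [0.996, 0.087, 0.0], [0.0, 0.001, -1.0]]
force: [-0.2, 0.0, 0.2]
opening: 0.499
grasp_force: 30.0
```

>>> send_rows(
  grip=0.75,
  moves=[
    [0,0,0,0,0,0],
    [0,0,0,0,0,0],
    [0,0,0,0,0,0],
    [0,0,0,0,0,0],
    [0,0,-0.1,0,0,0],
    [0,0,-0.25,0,0,0],
    [0,0,-0.4,0,0,0],
    [0,0,-0.6,0,0,0],
    [-0.2,0,-0.8,0,0,0],
    [-0.4,0,-0.8,0,0,0],
    [-0.6,0,-0.8,0,0,0],
    [-0.8,0,-0.8,0,0,0],
  ],
)

```text
time_s: 61.35
position: [0.4756, 0.1204, 0.227]
tcp_rot: [[-0.088, 0.996, 0.003], [0.996, 0.088, -0.0], [-0.0, 0.003, -1.0]]
force: [0.0, -0.5, -0.2]
opening: 0.75
grasp_force: 0.0
```

>>> send_rows(
  moves=[
    [-0.2,0,0,0,0,0],
    [-0.4,0,0,0,0,0],
    [-0.6,0,0,0,0,0],
    [-0.8,0,0,0,0,0],
    [-0.8,0,0,0,0,0],
    [-0.8,0,0,0,0,0],
    [-0.8,0,0,0,0,0],
    [-0.8,0,0,0,0,0],
  ],
)

```text
time_s: 62.15
position: [0.4923, -0.0757, 0.2257]
tcp_rot: [[-0.089, 0.996, -0.001], [0.996, 0.089, 0.001], [0.001, -0.001, -1.0]]
force: [-0.2, 0.7, -0.3]
opening: 0.752
grasp_force: 0.0
```

```bash
python3 -c "
from h import *
print(readout.read_state()['position'])
q=viewer.capture('scene')[0];p=viewer.capture('top')[0]
cv2.imwrite('pics/end.png',np.vstack([cv2.resize(q[130:290,120:480],(675,300)),cv2.resize(p[140:300,90:470],(675,284))])[:,:,::-1])
hsv=cv2.cvtColor(p,cv2.COLOR_RGB2HSV);w=(hsv[...,1]<40)&(hsv[...,2]>200);w[:,:105]=0;w[:,180:]=0;w[:180]=0;w[300:]=0
for c,b,a in blobs(w,60,500):print(np.round(c,1),b,(ray('top',c,.051)[0][:2]-[.511,.340]).round(4))"
```

```text
[ 0.4922676  -0.07573384  0.22573551]
[152.9 258. ] (146, 251, 15, 15) [-0.051 -0.035]
[122.2 258.3] (115, 251, 15, 16) [-0.0515  0.0356]
[155.3 215.3] (148, 208, 15, 15) [ 0.0482 -0.0366]
[125.1 215.3] (118, 208, 15, 15) [0.0486 0.034 ]
```

View pics/end.png

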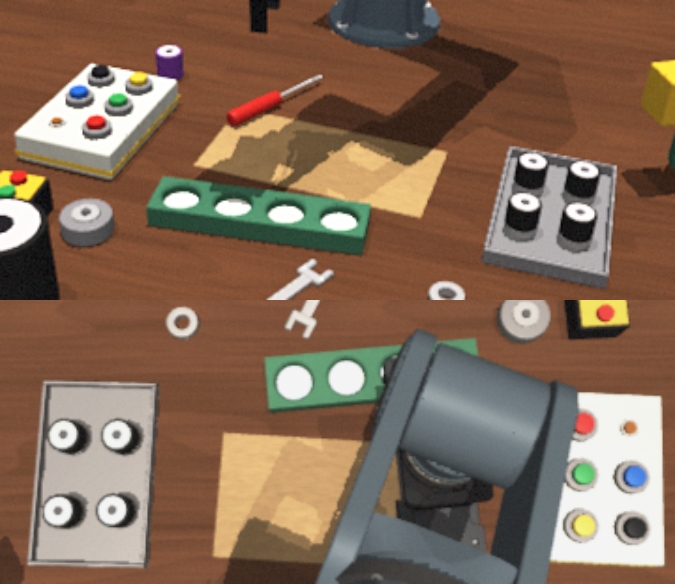

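All four rollers stand in the tray, within ±52 mm and ±37 mm of its centre. The nests are empty, the keys are up and the arm is clear, so I hand in.

```bash
python3 -c "
from rig import ticket
print(ticket.hand_in())"
```

```text
the job is handed in; nothing more can be done
None
```

I handed the job in at about 62 s: all four rollers stood in the nests through the full key sequence and now stand upright in the grey tray, the black key was never pressed, and hand-in returned no verdict.

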